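# Send the large grinding balls to wash

### The job

Complete the set by putting every stray large grinding ball on the bench into the tray bay that already holds the large ones; then lift the tray by its post and tip it on that corner so that only the large balls run out through the rim gap into the draining basket, and set the tray down level on the middle of its mat with everything else still in its own bay. Then hook the basket with all the large balls over the rail near the end farther from the black mark, at least 10 cm from the mark, and slide it along until it hangs at rest with the hook centred over the mark (to about a centimetre); leave the other things on the bench where they are.

Things in the scene. Friction and masses are not known exactly. Their poses are not given: they have to be found in the camera images.
- tray: white plastic divided tray, loose, about 0.3 kg empty. Origin: centre of its underside; z up, x and y along its sides. Base 150 x 150 x 4 mm. Two crossed dividers along x and y (4 mm thick, tops 32 mm above the underside) make four bays, 69 mm square inside. Bay (+x,+y) holds the large balls, (+x,-y) the small beads, (-x,+y) the stubs, (-x,-y) the disc
- tray_bay (a point): middle of the floor of the large-ball bay, 36.5 mm from the tray's centre along +x and +y, 8 mm above the underside; axes as the tray's. Every bay floor slopes 4 degrees, from 4 mm above the underside at the post up to 11 mm at the outer corner, so that balls stay in while the tray is level
- tray_gap (a point): outer corner of the floor of the large-ball bay (+75, +75, +11 mm in the tray), in its rim gap: the outer walls (4 mm thick, tops 30 mm above the underside) stop 46 mm short of every corner, so each bay has a floor-level gap about 65 mm wide there. With the tray tipped 15 degrees or more towards this corner the balls run out; axes as the tray's
- tray_post (a point): where to grip the tray: on the axis of the square post at its centre, 57 mm above the underside; axes as the tray's. The post is 22 x 22 mm, turned 45 degrees so that its flat faces look at the four corners of the tray; its top is 75 mm above the underside
- mat_center (a point): centre of the top of the tray's fixed black rubber mat, 200 x 200 mm, 3 mm thick; the tray starts on its middle, turned anyhow
- basket: steel draining basket with a hook, loose, about 0.25 kg empty. Origin: centre of its underside; z up. Open box 96 mm (x) x 140 mm (y), rim 50 mm high, 3 mm walls, V-shaped floor lowest along the middle. From the middle of its -x side a strap 30 mm wide rises, and an arm reaches from it over the middle of the box to x = +14 mm; the arm's top is 121 mm up
- basket_tab (a point): where to grip the basket: black tab standing on the arm, 12 mm (x) x 30 mm (y), from 121 to 157 mm above the underside; this point is 142 mm up; axes as the basket's
- basket_hook (a point): spot that rests on the rail: underside of the arm inside the hook, 115 mm above the basket's underside; axes as the basket's. The hook is an upside-down U, 20 mm wide inside (x), 30 mm long (y), both lips reaching down to 99 mm. A rail along the basket's y must come in from the basket's +x side, above the rim and under the lips; then the basket is lowered
- rail_mark (a point): the mark: black band 10 mm wide round the fixed steel rail; the point lies on the rail's axis. y runs along the rail, x is level, square to it and points away from the robot, z up. The rail is 12 mm thick, its axis 170 mm above the bench
- rail: the fixed rail stand over a flat drip pan (160 x 360 x 10 mm). Origin on the bench below the middle of the rail; axes as the mark's. Two posts of 16 mm diameter, 180 mm high, at y = +-220 mm carry the rail
- ball1_center (a point): centre of a stray large grinding ball, steel, 22 mm diameter, 44 g, lying on the bench (two to four are there; None if absent); its axes turn with the ball
- ball2_center (a point): centre of a stray large grinding ball, steel, 22 mm diameter, 44 g, lying on the bench (two to four are there; None if absent); its axes turn with the ball
- ball3_center (a point): centre of a stray large grinding ball, steel, 22 mm diameter, 44 g, lying on the bench (two to four are there; None if absent); its axes turn with the ball
- ball4_center (a point): centre of a stray large grinding ball, steel, 22 mm diameter, 44 g, lying on the bench (two to four are there; None if absent); its axes turn with the ball
- ball5_center (a point): centre of a large grinding ball (22 mm) that starts in the tray's large-ball bay; its axes turn with the ball
- ball6_center (a point): centre of a large grinding ball (22 mm) that starts in the tray's large-ball bay; its axes turn with the ball
- bead1_center (a point): centre of a small steel bead, 14 mm diameter, in its own tray bay
- bead2_center (a point): centre of a small steel bead, 14 mm diameter, in its own tray bay
- stub1_center (a point): centre of a steel grinding stub, upright cylinder 16 mm diameter, 16 mm high, in its own tray bay
- stub2_center (a point): centre of a steel grinding stub, upright cylinder 16 mm diameter, 16 mm high, in its own tray bay
- disc1_center (a point): centre of a flat steel disc, 30 mm diameter, 6 mm thick, in its own tray bay
- vial: bystander: small amber jar, 24 mm diameter, 45 mm high; origin under its centre
- beaker: bystander: white cup, 66 mm diameter, 75 mm high; origin under its centre
- pen: bystander: blue pen lying down, 12 mm thick, 130 mm long along its x; origin under its centre, on the bench
Mind the look-alikes: they are no part of the job. What is meant by the part that bears disc1_center is not yellow, and is the smaller of those in its own colour.

How it is judged:
On the way, in this order (a step that is already met when the one before it is completed fails the run):
1. all large balls lie in the large-ball bay of the tray (x of ball1_center in the frame of tray between 0 and 0.078 m and y of ball1_center in the frame of tray between 0 and 0.078 m and z of ball1_center in the frame of tray between 0 and 0.045 m and x of ball2_center in the frame of tray between 0 and 0.078 m and y of ball2_center in the frame of tray between 0 and 0.078 m and z of ball2_center in the frame of tray between 0 and 0.045 m and x of ball3_center in the frame of tray between 0 and 0.078 m and y of ball3_center in the frame of tray between 0 and 0.078 m and z of ball3_center in the frame of tray between 0 and 0.045 m and x of ball4_center in the frame of tray between 0 and 0.078 m and y of ball4_center in the frame of tray between 0 and 0.078 m and z of ball4_center in the frame of tray between 0 and 0.045 m and x of ball5_center in the frame of tray between 0 and 0.078 m and y of ball5_center in the frame of tray between 0 and 0.078 m and z of ball5_center in the frame of tray between 0 and 0.045 m and x of ball6_center in the frame of tray between 0 and 0.078 m and y of ball6_center in the frame of tray between 0 and 0.078 m and z of ball6_center in the frame of tray between 0 and 0.045 m), for 0.2 s.
2. the tray is lifted and tipped by more than 6 degrees (angle between tray's own z axis and vertical above 0.105 rad and height (world z) of tray_post above 0.08 m), for 0.05 s.
3. the basket, with all large balls, hangs by its hook on the rail, its weight on the rail, more than 80 mm from the mark (x of ball1_center in the frame of basket between -0.048 and 0.048 m and y of ball1_center in the frame of basket between -0.07 and 0.07 m and z of ball1_center in the frame of basket between 0 and 0.056 m and x of ball2_center in the frame of basket between -0.048 and 0.048 m and y of ball2_center in the frame of basket between -0.07 and 0.07 m and z of ball2_center in the frame of basket between 0 and 0.056 m and x of ball3_center in the frame of basket between -0.048 and 0.048 m and y of ball3_center in the frame of basket between -0.07 and 0.07 m and z of ball3_center in the frame of basket between 0 and 0.056 m and x of ball4_center in the frame of basket between -0.048 and 0.048 m and y of ball4_center in the frame of basket between -0.07 and 0.07 m and z of ball4_center in the frame of basket between 0 and 0.056 m and x of ball5_center in the frame of basket between -0.048 and 0.048 m and y of ball5_center in the frame of basket between -0.07 and 0.07 m and z of ball5_center in the frame of basket between 0 and 0.056 m and x of ball6_center in the frame of basket between -0.048 and 0.048 m and y of ball6_center in the frame of basket between -0.07 and 0.07 m and z of ball6_center in the frame of basket between 0 and 0.056 m and x of basket_hook in the frame of rail_mark between -0.012 and 0.012 m and y of basket_hook in the frame of rail_mark between -0.24 and 0.24 m and z of basket_hook in the frame of rail_mark between 0.002 and 0.012 m and contact force between basket and rail above 1 N and horizontal distance between basket_hook and rail_mark above 0.08 m), for 0.2 s.
At the end, for the whole second after the job is handed in: All large balls in the basket, which hangs by its hook on the rail with at most a slight sway (under 20 degrees, 0.1 m/s), hook within 12 mm of the mark; tray level on its mat, centred within 35 mm; beads, stubs and disc each in their own bay (x of ball1_center in the frame of basket between -0.048 and 0.048 m and y of ball1_center in the frame of basket between -0.07 and 0.07 m and z of ball1_center in the frame of basket between 0 and 0.056 m and x of ball2_center in the frame of basket between -0.048 and 0.048 m and y of ball2_center in the frame of basket between -0.07 and 0.07 m and z of ball2_center in the frame of basket between 0 and 0.056 m and x of ball3_center in the frame of basket between -0.048 and 0.048 m and y of ball3_center in the frame of basket between -0.07 and 0.07 m and z of ball3_center in the frame of basket between 0 and 0.056 m and x of ball4_center in the frame of basket between -0.048 and 0.048 m and y of ball4_center in the frame of basket between -0.07 and 0.07 m and z of ball4_center in the frame of basket between 0 and 0.056 m and x of ball5_center in the frame of basket between -0.048 and 0.048 m and y of ball5_center in the frame of basket between -0.07 and 0.07 m and z of ball5_center in the frame of basket between 0 and 0.056 m and x of ball6_center in the frame of basket between -0.048 and 0.048 m and y of ball6_center in the frame of basket between -0.07 and 0.07 m and z of ball6_center in the frame of basket between 0 and 0.056 m and x of bead1_center in the frame of tray between 0 and 0.078 m and y of bead1_center in the frame of tray between -0.078 and 0 m and z of bead1_center in the frame of tray between 0 and 0.032 m and x of bead2_center in the frame of tray between 0 and 0.078 m and y of bead2_center in the frame of tray between -0.078 and 0 m and z of bead2_center in the frame of tray between 0 and 0.032 m and x of stub1_center in the frame of tray between -0.078 and 0 m and y of stub1_center in the frame of tray between 0 and 0.078 m and z of stub1_center in the frame of tray between 0 and 0.032 m and x of stub2_center in the frame of tray between -0.078 and 0 m and y of stub2_center in the frame of tray between 0 and 0.078 m and z of stub2_center in the frame of tray between 0 and 0.032 m and x of disc1_center in the frame of tray between -0.078 and 0 m and y of disc1_center in the frame of tray between -0.078 and 0 m and z of disc1_center in the frame of tray between 0 and 0.032 m and x of basket_hook in the frame of rail_mark between -0.012 and 0.012 m and y of basket_hook in the frame of rail_mark between -0.24 and 0.24 m and z of basket_hook in the frame of rail_mark between 0.002 and 0.012 m and contact force between basket and rail above 1 N and x of basket_hook in the frame of rail_mark between -0.012 and 0.012 m and y of basket_hook in the frame of rail_mark between -0.012 and 0.012 m and angle between basket's own z axis and vertical below 0.35 rad and linear speed of basket below 0.1 m/s and horizontal distance between tray and mat_center below 0.035 m and angle between tray's own z axis and vertical below 0.05 rad and height (world z) of tray below 0.008 m and linear speed of tray below 0.02 m/s); the robot touches nothing.
It fails at once if the vial is pushed more than 30 mm or lifted away (distance of vial from where it was at the start of the episode above 0.03 m).
It fails at once if the beaker is pushed more than 30 mm or lifted away (distance of beaker from where it was at the start of the episode above 0.03 m).
It fails at once if the pen is pushed more than 40 mm or lifted away (distance of pen from where it was at the start of the episode above 0.04 m).
It fails at once if a bead, stub or disc is spilt from the tray onto the bench (height (world z) of any of bead1_center, bead2_center below 0.0085 m or height (world z) of any of stub1_center, stub2_center below 0.0095 m or height (world z) of disc1_center below 0.0045 m).
Of ball1, ball2, ball3, ball4 only 2 to 4 are there at a start; the rules pass over those that are not, and their reading is None.
At some moment in a run one of basket may be knocked a few centimetres aside while the robot is not near it.
It also fails if it takes over 210 s, if anything falls off the work surface, if the arm or the gripper's body presses on something with over 40 N, if the wrist force passes 120 N, or if a joint passes its speed limit or range.

### The arm

A 6-joint arm with a two-finger parallel gripper is mounted at the origin on the work surface. World frame = base frame: x ahead of the robot, y to its left, z up, the work surface at z = 0. Lengths are in m, angles in rad, forces in N, time in s.
With the tool pointing down it reaches from about 0.3 to 0.85 m from the base axis. Payload 4.2 kg.
Tool frame: the origin (TCP) lies on the centre line of the jaws, within the pads' length; the fingertips stand 19 mm ahead of it and the grasp point (between the pads) is the TCP; z points along the fingers, y is the direction in which the jaws open and shut (so a half turn about z gives the same grasp; the last joint's range is limited). The gripper opens to 91 mm and grips with 3 to 60 N. Pads are 32 mm wide; open, the fingers measure 118 mm over their backs; the gripper's body (76 mm by 178 mm) begins 60 mm behind the grasp point.
Start: joints at [-0.02, 0.32, 1.565, -0, 1.257, -0.02], TCP at [0.575, 0, 0.233] pointing down, gripper open.
Joint ranges: [-3.11, 3.11], [-0.84, 2.01], [0.21, 2.61], [-1.34, 4.49], [0.05, 2.63], [-2.56, 2.56]. Speed limits (rad/s): [2.57, 2.57, 3.14, 3.14, 3.14, 3.14].

### API

Orientations are given as [roll, pitch, yaw] about the fixed x, y, z axes, in that order (R = Rz(yaw) Ry(pitch) Rx(roll)).
In Python, from station import env gives the robot as it stands.
- The arm moves only by the tool step_arm, never from a script. Its argument "targets" is a list of rows, each an object with "dp": the shift along the tool's x, y, z in m, a list of three; "roll": the turn about the tool's z in degrees; "fingers": the finger opening in m, from 0 to 0.0912. In form: [{"dp": [dx, dy, dz], "roll": roll, "fingers": fingers}, ...]. A call has 1 to 12 rows; each row is the pose to reach, as a shift and turn from the pose commanded when the call began, along the tool's axes at that moment; what a row does not reach only later rows make up. A row lasts 1/12 s, in which the tool goes at most 41.7 mm and 7.16 degrees, less where a joint would pass 70% of its speed; a pose out of reach is approached as far as the arm can. A call with a gripper value outside its range is refused whole. The fingers move at their own pace and stop on an object; "newtons" is the grip in N (left out, the last holds). Time passes only in rows, so rows that repeat a pose let the fingers close. It gives the time, the measured TCP pose, the force and the opening at its end, in the units of the state.
- env.get_state(): the state, without advancing time (a new reading comes with each control period).
- env.camera(name): name is "scene" or "side" or "wrist"; returns (picture, depth): 400x640x3 uint8, red, green, blue; 400x640 float32, m along the optical axis (not along the pixel's ray), 0 where there is no reading.
- env.get_calibration(name): a dict with "fx", "fy", "cx", "cy" (pixels), "cam_to_world" (4x4, takes a point from camera to world coordinates); the wrist camera has in their place "T_tool_cam" (4x4, takes a point from camera to tool coordinates, whose origin is the TCP and whose axes are the flange's). Camera axes: x right, y down, z forward; pixel columns grow to the right and rows downward; lengths in m; the calibration is good to about 2 mm. The wrist camera is an equidistant fisheye: a pixel r from the principal point sees the ray r / f radians off the axis. A picture is of the moment at which its call begins: read the wrist's pose just before it. get_calibration takes no time and is no camera call.
- env.job_done(): hands the job in, once; it reports no verdict.
Trained networks look in the newest picture that a camera, given by its name, has taken for a name from the list of things; names that differ only in an ending like _2 or _b are one class to them, and where a whole thing is asked for, a point or a joint stands for the part that bears it (a point fixed in the world has none). Each returns a list of dicts, best first, with "p" (0 to 1); they miss things now and then, are a little off and sometimes report something else, mostly with a low value. They report only what shows in the picture. A call takes as long as a camera call. They do not tell look-alikes from the thing itself.
- env.recognise(query, camera): "xy" ([column, row] in pixels, amid what is visible of it).
- env.trace(query, camera): "region" (400x640 bool, what is visible of it) and "xy" ([column, row] in pixels, amid what is visible of it).
The state is a dict: "time": time; "q": joint angles; "dq": joint speeds; "joint_efforts": joint torques, N m; "tool_pos": TCP position; "ee_rot": TCP orientation; "wrist_force": force on the tool from outside, world axes, zero at the start; "torque": the same for the moment, N m; "grip_width": finger opening in m.
Only numpy, scipy, OpenCV 4.12 (cv2) and the standard library are available. Lean on these libraries where they do the work, as an engineer would, in place of code of your own. Each camera call takes 0.05 s, during which the arm holds its last target.

## Working session

There is one attempt and no reset: what is moved stays moved. The work goes in short steps, Python scripts to look and compute and a tool call to move; the robot and the scene stay as the last step left them, time stands still between calls to the robot, and variables do not carry over. Pictures are saved under pics/ and viewed, and the job is handed in when it is done.

Besides the shell and the picture viewer there is one more tool, called after "Emit:" as name(argument=value, ...), one argument or row to a line, values as JSON. step_arm: Moves the arm, as the interface text tells. Its arguments: {"type":"object","properties":{"targets":{"type":"array"},"newtons":{"type":"number"}},"required":["targets"]}

```bash
ls -la; mkdir -p pics; cat > h.py <<'E'
import numpy as np, cv2
from station import env
from scipy.spatial.transform import Rotation as R
def shot(cam,fn,scale=1.25):
    p,d=env.camera(cam); cv2.imwrite('pics/'+fn+'.png',cv2.resize(p[:,:,::-1],None,fx=scale,fy=scale)); return p,d
def w(cam,px,d,dep=None,off=0):
    c=env.get_calibration(cam);u,v=px
    if dep is None:
        uu,vv=int(round(u)),int(round(v)); a=d[max(0,vv-1):vv+2,max(0,uu-1):uu+2]; a=a[a>0]; dep=np.median(a) if len(a) else np.nan
    P=np.array([(u-c['cx'])/c['fx']*dep,(v-c['cy'])/c['fy']*dep,dep,1])
    return (np.array(c['cam_to_world'])@P)[:3]
def cloud(cam,d,step=1):
    c=env.get_calibration(cam);v,u=np.mgrid[0:400,0:640]
    P=np.stack([(u-c['cx'])/c['fx']*d,(v-c['cy'])/c['fy']*d,d,np.ones_like(d)],-1)
    W=P@np.array(c['cam_to_world']).T; W[d<=0]=np.nan
    return W[...,:3]
def rayz(cam,px,z):
    c=env.get_calibration(cam);M=np.array(c['cam_to_world']);u,v=px
    r=M[:3,:3]@np.array([(u-c['cx'])/c['fx'],(v-c['cy'])/c['fy'],1]);o=M[:3,3]
    return o+r*(z-o[2])/r[2]
E
python3 - <<'E'
from h import *
print(env.get_state())
for c in ['scene','side','wrist']:
    shot(c,c+'0')
    k=env.get_calibration(c); print(c,{a:np.round(b,3).tolist() for a,b in k.items()})
E
```

```text
total 12
drwxr-xr-x  3 agent agent 4096 Dec  7 15:59 .
drwxr-xr-x 23 root  root  4096 Dec  7 15:59 ..
drwxr-xr-x  2 agent agent 4096 Dec  7 15:59 pics
{'time': 0.0, 'q': array([-1.99829176e-02,  3.20292767e-01,  1.56571080e+00, -3.81695020e-05,
        1.25737144e+00, -1.99930248e-02]), 'dq': array([ 0.00052125, -0.00056595,  0.00167501,  0.00082782,  0.00180225,
       -0.00015442]), 'joint_efforts': array([-5.01459035e-04, -4.12465632e+01, -2.31973493e+01,  7.28826877e-02,
        4.58198413e-02, -1.41870069e-04]), 'tool_pos': array([5.74518388e-01, 8.71417415e-06, 2.32107416e-01]), 'ee_rot': array([-3.13980993e+00,  6.49448248e-07,  1.57081824e+00]), 'wrist_force': array([-0.40613623,  0.15808584,  0.34075606]), 'torque': array([0.01495361, 0.00520817, 0.01984467]), 'grip_width': 0.09126471225610644}
scene {'fx': 484.537, 'fy': 484.537, 'cx': 311.713, 'cy': 201.229, 'cam_to_world': [[0.849, 0.452, -0.275, 0.965], [0.529, -0.718, 0.453, -0.733], [0.007, -0.53, -0.848, 1.409], [0.0, 0.0, 0.0, 1.0]]}
side {'fx': 371.226, 'fy': 371.226, 'cx': 322.243, 'cy': 203.002, 'cam_to_world': [[0.79, -0.48, 0.382, 0.182], [-0.613, -0.602, 0.511, -0.498], [-0.016, -0.637, -0.77, 0.829], [0.0, 0.0, 0.0, 1.0]]}
wrist {'fx': 309.707, 'fy': 309.707, 'cx': 316.844, 'cy': 194.32, 'T_tool_cam': [[0.001, -0.97, -0.242, 0.067], [1.0, 0.001, -0.001, 0.0], [0.001, -0.242, 0.97, -0.151], [0.0, 0.0, 0.0, 1.0]]}
```

View pics/scene0.png

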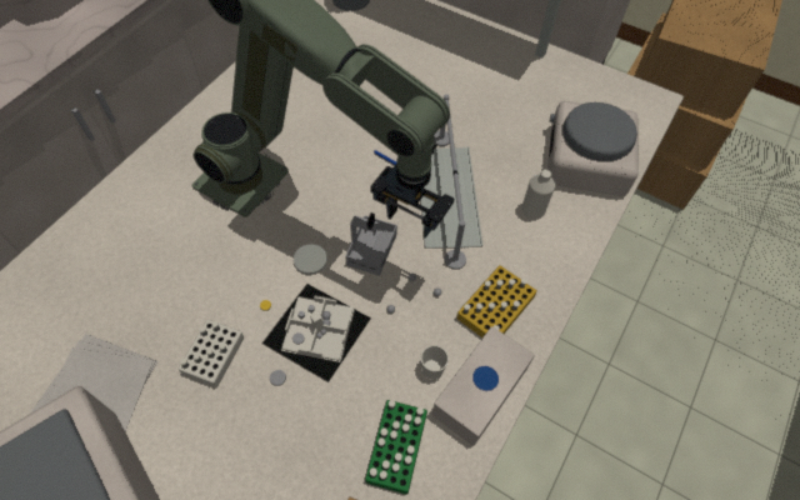

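View pics/side0.png

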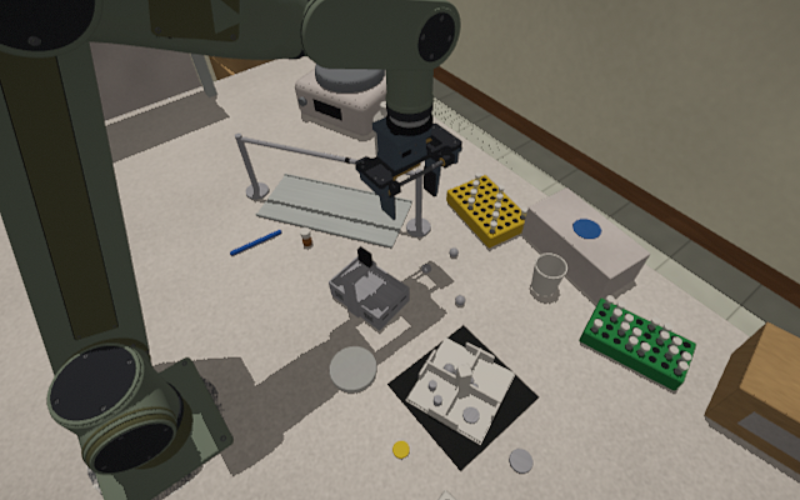

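View pics/wrist0.png

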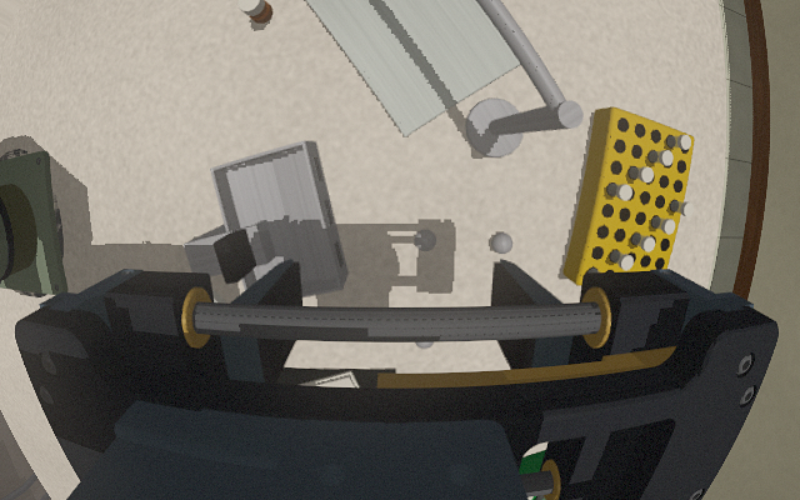

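```bash
python3 - <<'E'
from h import *
D={}
for c in ['scene','side']:
    p,d=env.camera(c);D[c]=d
    np.save(c+'_d.npy',d); cv2.imwrite(c+'_p.png',p[:,:,::-1])
for q in ['ball1_center','ball5_center','bead1_center','stub1_center','disc1_center','tray_post','tray','basket_tab','basket','rail_mark','vial','beaker','pen']:
    for c in ['scene','side']:
        for r in env.recognise(q,c)[:6]:
            print(q,c,round(r['p'],2),np.round(r['xy']),np.round(w(c,r['xy'],D[c]),3))
print(env.get_state()['time'])
p=cv2.imread('scene_p.png'); cv2.imwrite('pics/trs.png',cv2.resize(p[215:305,200:370],None,fx=4.7,fy=4.7,interpolation=2))
p=cv2.imread('side_p.png'); cv2.imwrite('pics/trd.png',cv2.resize(p[250:380,300:450],None,fx=4.6,fy=4.6,interpolation=2))
E
```

```text
ball1_center side 0.52 [370. 311.] [ 0.471 -0.282  0.024]
bead1_center side 0.45 [298. 233.] [0.474 0.003 0.008]
stub1_center side 0.52 [371. 332.] [ 0.444 -0.318  0.014]
disc1_center scene 0.54 [210. 243.] [ 0.315 -0.295  0.008]
disc1_center scene 0.5 [238. 271.] [ 0.454 -0.328  0.017]
disc1_center scene 0.35 [255. 263.] [ 0.487 -0.281  0.025]
disc1_center side 0.67 [321. 360.] [ 0.322 -0.293  0.005]
disc1_center side 0.61 [376. 333.] [ 0.449 -0.326  0.017]
disc1_center side 0.55 [416. 369.] [ 0.466 -0.432  0.007]
tray_post scene 0.93 [253. 263.] [ 0.483 -0.287  0.036]
tray_post scene 0.24 [363. 159.] [0.571 0.265 0.007]
tray_post side 0.97 [371. 310.] [ 0.471 -0.284  0.029]
tray side 0.91 [372. 312.] [ 0.476 -0.284  0.017]
tray side 0.32 [369. 241.] [ 0.601 -0.138  0.017]
basket_tab scene 0.73 [294. 196.] [0.449 0.001 0.011]
basket_tab side 0.92 [298. 232.] [0.474 0.005 0.01 ]
basket_tab side 0.22 [372. 312.] [ 0.475 -0.285  0.015]
basket scene 0.59 [295. 196.] [0.449 0.002 0.01 ]
basket side 0.79 [296. 234.] [0.469 0.004 0.007]
rail_mark side 0.29 [370. 311.] [ 0.471 -0.282  0.024]
beaker scene 0.61 [346. 288.] [ 0.765 -0.194  0.004]
beaker side 0.72 [437. 217.] [ 0.796 -0.198  0.023]
pen scene 0.63 [308. 123.] [0.31  0.311 0.001]
pen side 0.62 [347. 308.] [ 0.434 -0.246  0.025]
pen side 0.53 [202. 193.] [0.335 0.298 0.009]
1.55
```

View pics/trs.png

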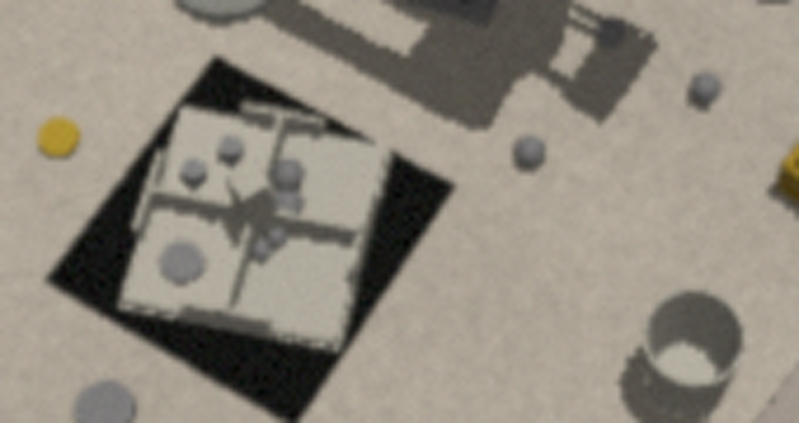

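View pics/trd.png

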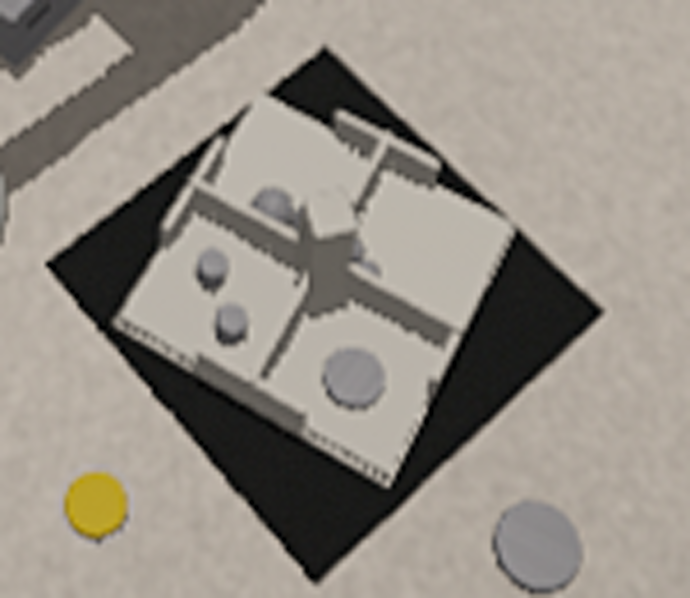

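Emit:
step_arm(
  targets=[
    {"dp":[-0.18,-0.04,-0.07],"roll":0,"fingers":0.091},
    {"dp":[-0.36,-0.08,-0.1],"roll":0,"fingers":0.091},
    {"dp":[-0.36,-0.08,-0.1],"roll":0,"fingers":0.091},
    {"dp":[-0.36,-0.08,-0.1],"roll":0,"fingers":0.091},
    {"dp":[-0.36,-0.08,-0.1],"roll":0,"fingers":0.091},
    {"dp":[-0.36,-0.08,-0.1],"roll":0,"fingers":0.091},
    {"dp":[-0.36,-0.08,-0.1],"roll":0,"fingers":0.091},
    {"dp":[-0.36,-0.08,-0.1],"roll":0,"fingers":0.091},
    {"dp":[-0.36,-0.08,-0.1],"roll":0,"fingers":0.091},
    {"dp":[-0.36,-0.08,-0.1],"roll":0,"fingers":0.091},
    {"dp":[-0.36,-0.08,-0.1],"roll":0,"fingers":0.091},
    {"dp":[-0.36,-0.08,-0.1],"roll":0,"fingers":0.091},
  ],
)

```text
time: 2.55
tool_pos: [0.4949, -0.3596, 0.3325]
ee_rot: [-3.141, -0.001, 1.57]
wrist_force: [-0.3, 0.3, 0.7]
grip_width: 0.091
```

```bash
cat >> h.py <<'E'
def wristT():
    s=env.get_state();c=env.get_calibration('wrist')
    T=np.eye(4);T[:3,:3]=R.from_euler('xyz',s['ee_rot']).as_matrix();T[:3,3]=s['tool_pos']
    return T@np.array(c['T_tool_cam']),c
def wray(px,c):
    u,v=np.asarray(px[0],float)-c['cx'],np.asarray(px[1],float)-c['cy'];r=np.hypot(u,v)+1e-9;th=r/c['fx']
    return np.stack([np.sin(th)*u/r,np.sin(th)*v/r,np.cos(th)],-1)
def wrist_at_z(px,z,TC=None):
    T,c=TC or wristT(); r=T[:3,:3]@wray(px,c);o=T[:3,3];return o+r*(z-o[2])/r[2]
def wcloud(d,TC):
    T,c=TC;v,u=np.mgrid[0:400,0:640];r=wray((u,v),c);r=r/r[...,2:]*d[...,None]
    W=r@T[:3,:3].T+T[:3,3];W[d<=0]=np.nan;return W
def proj_w(P,TC):
    T,c=TC;p=np.linalg.inv(T)@np.append(P,1);p=p[:3];th=np.arctan2(np.hypot(p[0],p[1]),p[2]);k=c['fx']*th/(np.hypot(p[0],p[1])+1e-9)
    return np.array([c['cx']+k*p[0],c['cy']+k*p[1]])
def wshot(fn,scale=1.25):
    TC=wristT();p,d=shot('wrist',fn,scale);return p,d,TC
E
python3 - <<'E'
from h import *
p,d,TC=wshot('w1'); np.savez('w1.npz',p=p,d=d,T=TC[0])
print(env.get_state()['tool_pos'],env.get_state()['ee_rot'])
W=wcloud(d,TC)
for q in ['ball5_center','bead1_center','stub1_center','disc1_center','tray_post','tray']:
    for r in env.recognise(q,'wrist')[:6]:
        u,v=map(int,r['xy']);print(q,round(r['p'],2),np.round(r['xy']),np.round(W[v,u],3))
shot('side','s1');p,d=shot('scene','c1');np.save('c1d.npy',d)
for q in ['ball1_center','basket','basket_tab','rail_mark','rail','vial','pen','beaker']:
    for c in ['scene','side']:
      for r in env.recognise(q,c)[:6]: print(q,c,round(r['p'],2),np.round(r['xy']),np.round(w(c,r['xy'],d) if c=='scene' else rayz(c,r['xy'],0.01),3))
E
```

```text
[ 0.49511856 -0.35873494  0.33239071] [-3.14102210e+00 -1.66375966e-03  1.57143404e+00]
ball5_center 0.43 [306. 110.] [ 0.479 -0.28   0.077]
ball5_center 0.42 [314.  94.] [ 0.489 -0.255  0.029]
bead1_center 0.61 [317. 114.] [ 0.493 -0.285  0.018]
stub1_center 0.49 [278.  87.] [ 0.436 -0.244  0.025]
disc1_center 0.75 [291. 138.] [ 0.456 -0.32   0.016]
disc1_center 0.59 [302. 208.] [ 0.469 -0.434  0.006]
disc1_center 0.38 [304.  86.] [ 0.474 -0.244  0.029]
tray_post 0.57 [308. 107.] [ 0.482 -0.277  0.079]
tray 0.59 [308. 110.] [ 0.482 -0.28   0.078]
ball1_center side 0.4 [202. 194.] [0.332 0.292 0.01 ]
ball1_center side 0.26 [368. 239.] [ 0.607 -0.128  0.01 ]
basket scene 0.86 [295. 195.] [0.448 0.006 0.007]
basket scene 0.3 [256. 265.] [ 0.488 -0.281  0.015]
basket side 0.86 [296. 235.] [0.465 0.001 0.01 ]
basket side 0.28 [272. 165.] [0.56  0.267 0.01 ]
basket_tab scene 0.74 [295. 195.] [0.447 0.006 0.008]
basket_tab side 0.59 [296. 235.] [0.464 0.002 0.01 ]
rail_mark scene 0.72 [294. 196.] [0.446 0.001 0.007]
rail scene 0.94 [356. 156.] [0.541 0.266 0.006]
rail scene 0.57 [258. 266.] [ 0.498 -0.28   0.019]
rail scene 0.57 [343. 289.] [ 0.758 -0.2    0.004]
rail side 0.67 [273. 165.] [0.56  0.263 0.01 ]
vial scene 0.63 [325. 150.] [0.443 0.21  0.036]
vial side 0.65 [369. 310.] [ 0.475 -0.277  0.01 ]
vial side 0.52 [293. 236.] [0.456 0.002 0.01 ]
pen side 0.62 [202. 192.] [0.336 0.298 0.01 ]
beaker scene 0.83 [345. 290.] [ 0.764 -0.2    0.004]
beaker scene 0.73 [357. 157.] [0.548 0.266 0.003]
```

View pics/w1.png

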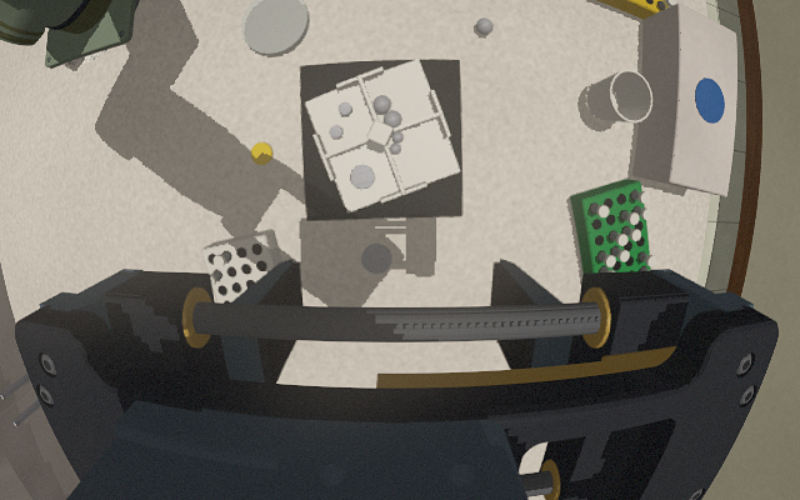

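View pics/c1.png

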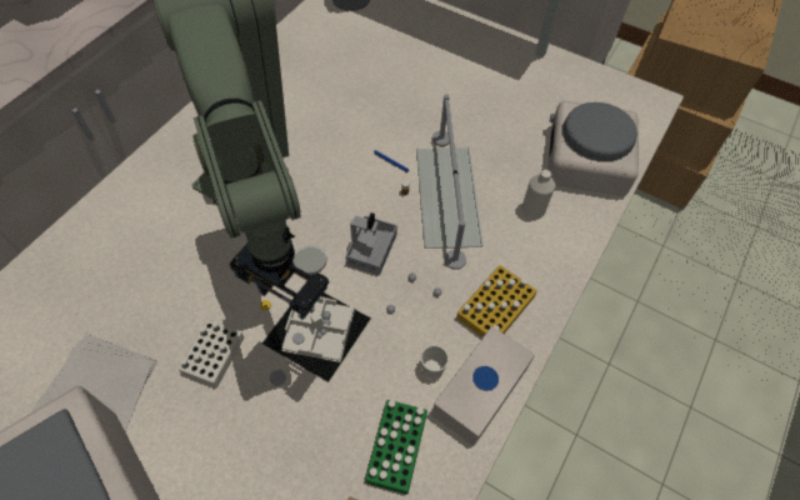

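View pics/s1.png

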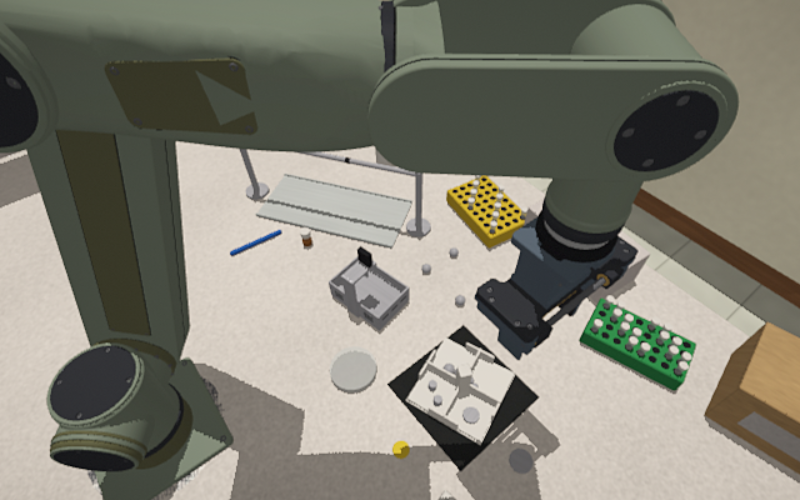

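```bash
python3 - <<'E'
from h import *
z=np.load('w1.npz');TC=(z['T'],env.get_calibration('wrist'))
W=wcloud(z['d'],TC);p=z['p']
k=[(417,59),(305,102),(348,211),(462,173)]
P=np.array([wrist_at_z(np.array(a)/1.25,0.009,TC) for a in k]);print(P.round(3),P.mean(0))
for i,j in [(3,0),(2,1)]: # x+ : disc->bead? 
    pass
# tray: large(+x,+y) A, stub(-x,+y) B, disc C, bead(+x,-y) D
xv=(P[0]-P[1])+(P[3]-P[2]);yv=(P[0]-P[3])+(P[1]-P[2])
print('yaw',np.degrees(np.arctan2(xv[1],xv[0])),np.degrees(np.arctan2(-yv[0],yv[1])),np.linalg.norm(xv)/2,np.linalg.norm(yv)/2)
M=(W[...,2]>0.065)&(W[...,2]<0.09)&(np.hypot(W[...,0]-.481,W[...,1]+.279)<.03)
print('post top',W[M].mean(0),M.sum())
mk=[(300,67),(460,60),(462,216),(307,219)]
Q=np.array([wrist_at_z(np.array(a)/1.25,0.003,TC) for a in mk]);print('mat',Q.round(3),Q.mean(0))
for c,l in [('scene',[(412,277),(437,292),(391,309)]),('side',[(427,269),(454,253),(460,300)])]:
    im=cv2.imread(f"pics/{'c1' if c=='scene' else 's1'}.png")
    for a in l:
        print(c,rayz(c,np.array(a)/1.25,0.011).round(4))
im=cv2.resize(cv2.imread('pics/c1.png')[130:320,330:500],None,fx=4,fy=4);cv2.imwrite('pics/cz.png',im[:600])
E
```

```text
[[ 0.52  -0.181  0.009]
 [ 0.382 -0.232  0.009]
 [ 0.435 -0.37   0.009]
 [ 0.576 -0.322  0.009]] [ 0.47815582 -0.27600589  0.009     ]
yaw 19.627775685705945 21.1929027782627 0.14788253290918185 0.14944403068889517
post top [ 0.47762111 -0.27566836  0.07684094] 280
mat [[ 0.374 -0.185  0.003]
 [ 0.574 -0.179  0.003]
 [ 0.578 -0.377  0.003]
 [ 0.38  -0.381  0.003]] [ 0.4765569  -0.28028585  0.003     ]
scene [ 0.6032 -0.0224  0.011 ]
scene [ 0.6817 -0.0263  0.011 ]
scene [ 0.606  -0.1323  0.011 ]
side [ 0.6024 -0.0246  0.011 ]
side [ 0.6802 -0.0275  0.011 ]
side [ 0.604  -0.1314  0.011 ]
```

View pics/cz.png

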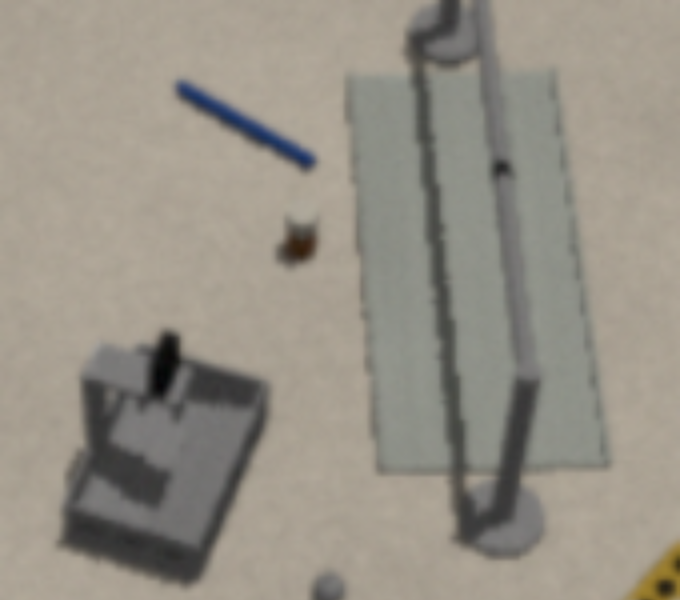

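```bash
python3 - <<'E'
from h import *
d=np.load('c1d.npy');C=cloud('scene',d)
M=(C[...,0]>.62)&(C[...,0]<.9)&(C[...,1]<0.02)&(C[...,1]>-.15)&(C[...,2]>.025)&(C[...,2]<.15)
P=C[M];print('rack',P.min(0),P.max(0),len(P))
for y in np.arange(-.14,.02,.02):
    q=P[abs(P[:,1]-y)<.01]
    if len(q):print(round(y,2),'xmin',q[:,0].min().round(3),'zmax',q[:,2].max().round(3))
# rail top points
M=(C[...,2]>.155)&(C[...,2]<.195)&(C[...,0]>.4)&(C[...,0]<.85)&(C[...,1]>-0.05)
P=C[M];print('rail',len(P),P.min(0),P.max(0))
m=np.median(P,0);u,s,vt=np.linalg.svd(P[:,:2]-P[:,:2].mean(0),full_matrices=False);print(P.mean(0),vt[0],np.degrees(np.arctan2(vt[0][1],vt[0][0])),s)
t=(P[:,:2]-P[:,:2].mean(0))@vt[0];print('extent',t.min(),t.max())
# mark pixel
a=(330+502/4,130+168/4);px=np.array(a)/1.25;print(px)
print('mark',rayz('scene',px,.172))
vv=np.array([[446,99],[462,222]])/1.25
print([rayz('scene',x,.175).round(3) for x in vv])
# mark from side
s=np.array((347,160))/1.25;print('mark side',rayz('side',s,.172))
print('basket tab top', rayz('scene',np.array((330+168/4,130+335/4))/1.25,.155))
E
```

```text
rack [ 0.68215964 -0.14985248  0.02524051] [0.89998269 0.01981908 0.09780941] 1428
-0.14 xmin 0.845 zmax 0.098
-0.12 xmin 0.847 zmax 0.096
-0.1 xmin 0.849 zmax 0.097
-0.08 xmin 0.775 zmax 0.095
-0.06 xmin 0.758 zmax 0.072
-0.04 xmin 0.682 zmax 0.072
-0.02 xmin 0.687 zmax 0.072
0.0 xmin 0.768 zmax 0.071
rail 696 [ 0.41672867 -0.0184033   0.15500773] [0.84952803 1.00118666 0.19471491]
[0.61840498 0.40162153 0.16970928] [-0.05029153 -0.99873458] -92.88270864317833 [7.03843166 3.46216292]
extent -0.5944688179678873 0.4274500926557946
[364.4 137.6]
mark [0.57921952 0.22871594 0.172     ]
[array([0.429, 0.447, 0.175]), array([0.67 , 0.095, 0.175])]
mark side [0.57616459 0.2264859  0.172     ]
basket tab top [0.45985704 0.00882456 0.155     ]
```

Emit:
step_arm(
  targets=[
    {"dp":[0.04,0.02,0.03],"roll":7,"fingers":0.05},
    {"dp":[0.08,0.04,0.06],"roll":14,"fingers":0.05},
    {"dp":[0.12,0.06,0.09],"roll":21,"fingers":0.05},
    {"dp":[0.16,0.08,0.12],"roll":24.5,"fingers":0.05},
    {"dp":[0.2,0.1,0.15],"roll":24.5,"fingers":0.05},
    {"dp":[0.228,0.1095,0.18],"roll":24.5,"fingers":0.05},
    {"dp":[0.228,0.1095,0.21],"roll":24.5,"fingers":0.05},
    {"dp":[0.228,0.1095,0.23],"roll":24.5,"fingers":0.05},
    {"dp":[0.228,0.1095,0.23],"roll":24.5,"fingers":0.05},
    {"dp":[0.228,0.1095,0.23],"roll":24.5,"fingers":0.05},
  ],
)

```text
time: 4.63
tool_pos: [0.6022, -0.1295, 0.0983]
ee_rot: [-3.132, 0.001, 1.146]
wrist_force: [-0.5, 0.1, -0.2]
grip_width: 0.0498
```

```bash
python3 - <<'E'
from h import *
s=env.get_state();print(s['tool_pos'],np.degrees(s['ee_rot']))
p,d,TC=wshot('w2'); print(proj_w([.6045,-.132,.011],TC)*1.25)
Rm=R.from_euler('xyz',s['ee_rot']).as_matrix();print(Rm.round(3))
E
```

```text
[ 0.60219563 -0.12952665  0.09829244] [-1.79474225e+02  8.13021701e-02  6.56415558e+01]
[401.73710522 256.13078646]
[[ 0.412  0.911 -0.009]
 [ 0.911 -0.412  0.002]
 [-0.001 -0.009 -1.   ]]
```

View pics/w2.png

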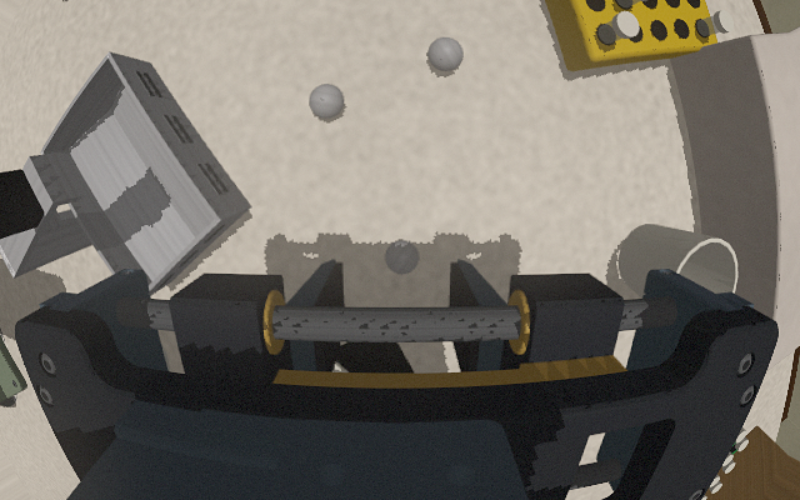

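Emit:
step_arm(
  targets=[
    {"dp":[0,0,0.03],"roll":0,"fingers":0.05},
    {"dp":[0,0,0.06],"roll":0,"fingers":0.05},
    {"dp":[0,0,0.079],"roll":0,"fingers":0.05},
    {"dp":[0,0,0.079],"roll":0,"fingers":0.05},
    {"dp":[0,0,0.079],"roll":0,"fingers":0.015},
    {"dp":[0,0,0.079],"roll":0,"fingers":0.015},
    {"dp":[0,0,0.079],"roll":0,"fingers":0.015},
    {"dp":[0,0,0.079],"roll":0,"fingers":0.015},
    {"dp":[0,0,0.079],"roll":0,"fingers":0.015},
  ],
  newtons=20,
)

```text
time: 5.43
tool_pos: [0.6054, -0.1323, 0.0254]
ee_rot: [3.139, -0.001, 1.143]
wrist_force: [0.4, 0.3, 3.5]
grip_width: 0.0207
```

Emit:
step_arm(
  targets=[
    {"dp":[0,0,-0.035],"roll":0,"fingers":0.015},
    {"dp":[0,0,-0.075],"roll":0,"fingers":0.015},
    {"dp":[-0.03,-0.013,-0.075],"roll":0,"fingers":0.015},
    {"dp":[-0.065,-0.028,-0.075],"roll":0,"fingers":0.015},
    {"dp":[-0.1,-0.043,-0.075],"roll":0,"fingers":0.015},
    {"dp":[-0.128,-0.055,-0.075],"roll":0,"fingers":0.015},
    {"dp":[-0.128,-0.055,-0.075],"roll":0,"fingers":0.015},
    {"dp":[-0.128,-0.055,-0.045],"roll":0,"fingers":0.015},
    {"dp":[-0.128,-0.055,-0.018],"roll":0,"fingers":0.015},
    {"dp":[-0.128,-0.055,-0.018],"roll":0,"fingers":0.015},
    {"dp":[-0.128,-0.055,-0.018],"roll":0,"fingers":0.015},
  ],
)

```text
time: 6.35
tool_pos: [0.5057, -0.2261, 0.0441]
ee_rot: [3.132, -0.002, 1.142]
wrist_force: [3.8, 0.7, 4.2]
grip_width: 0.0206
```

```bash
python3 - <<'E'
from h import *
shot('side','s3');p,d,TC=wshot('w3'); im=cv2.imread('pics/s3.png');cv2.imwrite('pics/s3z.png',cv2.resize(im[280:480,380:560],None,fx=3,fy=3))
E
```

```text
(no output)
```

View pics/s3z.png

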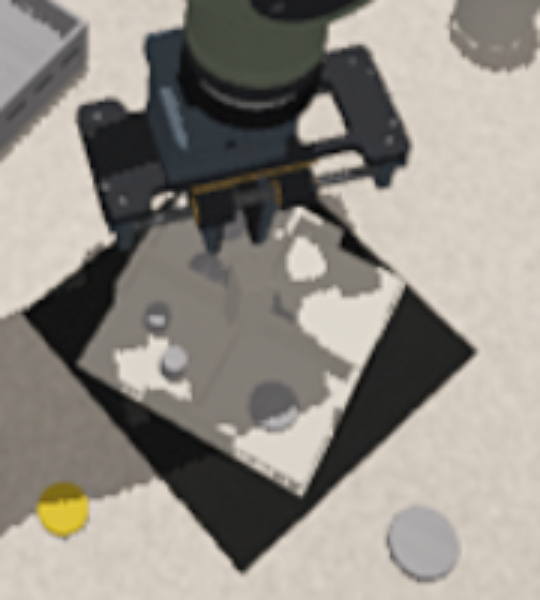

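View pics/w3.png

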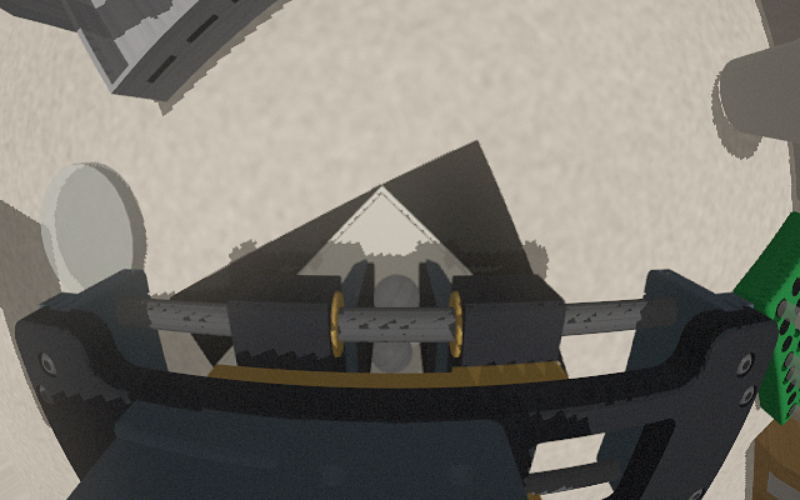

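Emit:
step_arm(
  targets=[
    {"dp":[0,-0.003,0],"roll":0,"fingers":0.015},
    {"dp":[0,-0.003,0],"roll":0,"fingers":0.034},
    {"dp":[0,-0.003,0],"roll":0,"fingers":0.034},
    {"dp":[0,-0.003,0],"roll":0,"fingers":0.034},
    {"dp":[0,-0.003,-0.03],"roll":0,"fingers":0.034},
    {"dp":[0,-0.003,-0.06],"roll":0,"fingers":0.034},
    {"dp":[0,-0.003,-0.06],"roll":0,"fingers":0.034},
  ],
)

```text
time: 7.03
tool_pos: [0.5006, -0.2256, 0.1064]
ee_rot: [3.135, 0.001, 1.144]
wrist_force: [0.7, -0.6, 1.2]
grip_width: 0.0342
```

```bash
python3 - <<'E'
from h import *
shot('side','s4');im=cv2.imread('pics/s4.png');cv2.imwrite('pics/s4z.png',cv2.resize(im[280:480,380:560],None,fx=3,fy=3));print(env.get_state()['tool_pos'])
E
```

```text
[ 0.49941824 -0.2250479   0.10412824]
```

View pics/s4z.png

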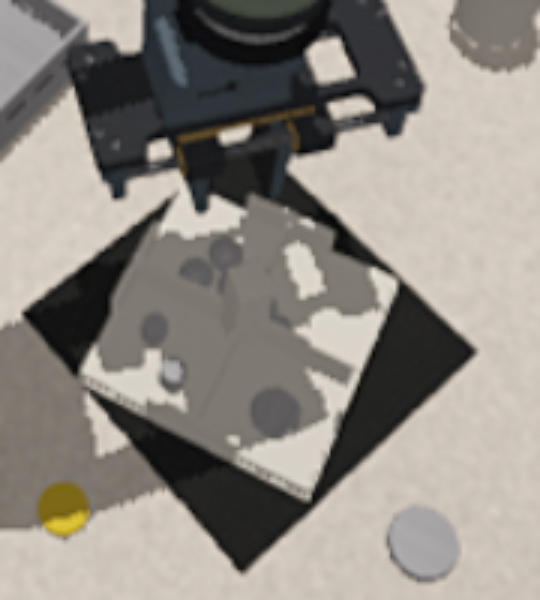

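Emit:
step_arm(
  targets=[
    {"dp":[0.04,0.002,0],"roll":0,"fingers":0.05},
    {"dp":[0.08,0.004,0],"roll":0,"fingers":0.05},
    {"dp":[0.12,0.006,0],"roll":0,"fingers":0.05},
    {"dp":[0.16,0.008,0],"roll":0,"fingers":0.05},
    {"dp":[0.2,0.01,0],"roll":0,"fingers":0.05},
    {"dp":[0.226,0.0117,0],"roll":0,"fingers":0.05},
    {"dp":[0.226,0.0117,0.02],"roll":0,"fingers":0.05},
    {"dp":[0.226,0.0117,0.03],"roll":0,"fingers":0.05},
    {"dp":[0.226,0.0117,0.03],"roll":0,"fingers":0.05},
  ],
)

```text
time: 7.83
tool_pos: [0.5995, -0.0235, 0.0678]
ee_rot: [-3.133, 0.004, 1.144]
wrist_force: [-0.3, -0.4, -0.7]
grip_width: 0.05
```

```bash
python3 - <<'E'
from h import *
p,d,TC=wshot('w5'); print(env.get_state()['tool_pos']);np.savez('w5.npz',p=p,d=d,T=TC[0])
print(proj_w([.603,-.0235,.011],TC)*1.25,proj_w([.681,-.027,.011],TC)*1.25)
E
```

```text
[ 0.60043557 -0.02404444  0.06933572]
[402.13692271 266.18474847] [530.408846   216.60039439]
```

View pics/w5.png

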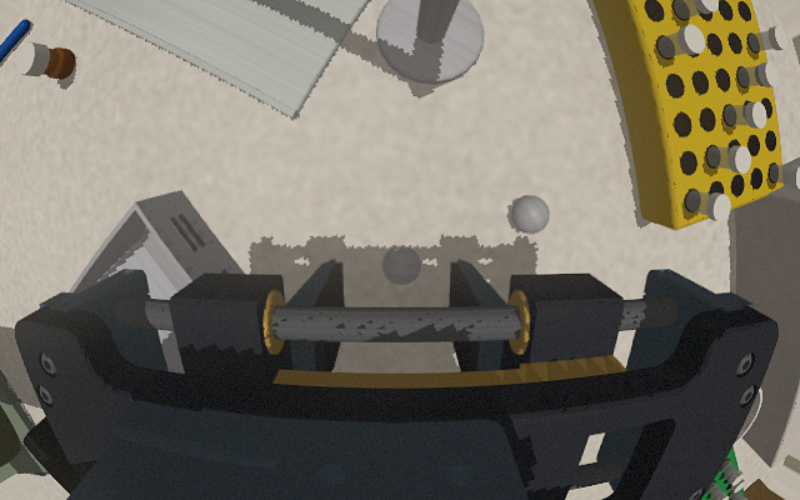

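Emit:
step_arm(
  targets=[
    {"dp":[0,0,0.03],"roll":0,"fingers":0.05},
    {"dp":[0,0,0.048],"roll":0,"fingers":0.05},
    {"dp":[0,0,0.048],"roll":0,"fingers":0.05},
    {"dp":[0,0,0.048],"roll":0,"fingers":0.015},
    {"dp":[0,0,0.048],"roll":0,"fingers":0.015},
    {"dp":[0,0,0.048],"roll":0,"fingers":0.015},
    {"dp":[0,0,0.048],"roll":0,"fingers":0.015},
    {"dp":[0,0,0.048],"roll":0,"fingers":0.015},
    {"dp":[0,0,0.013],"roll":0,"fingers":0.015},
    {"dp":[0,0,-0.025],"roll":0,"fingers":0.015},
    {"dp":[0,0,-0.025],"roll":0,"fingers":0.015},
  ],
  newtons=20,
)

```text
time: 8.8
tool_pos: [0.6077, -0.0238, 0.1045]
ee_rot: [3.128, -0.005, 1.143]
wrist_force: [0.8, 0.7, 0.7]
grip_width: 0.0204
```

Emit:
step_arm(
  targets=[
    {"dp":[-0.04,-0.002,0],"roll":0,"fingers":0.015},
    {"dp":[-0.08,-0.004,0],"roll":0,"fingers":0.015},
    {"dp":[-0.12,-0.006,0],"roll":0,"fingers":0.015},
    {"dp":[-0.16,-0.008,0],"roll":0,"fingers":0.015},
    {"dp":[-0.2,-0.01,0],"roll":0,"fingers":0.015},
    {"dp":[-0.226,-0.0117,0],"roll":0,"fingers":0.015},
    {"dp":[-0.226,-0.0117,0],"roll":0,"fingers":0.015},
    {"dp":[-0.226,-0.0117,0],"roll":0,"fingers":0.015},
    {"dp":[-0.226,-0.0117,0.03],"roll":0,"fingers":0.015},
    {"dp":[-0.226,-0.0117,0.052],"roll":0,"fingers":0.015},
    {"dp":[-0.226,-0.0117,0.052],"roll":0,"fingers":0.015},
  ],
)

```text
time: 9.72
tool_pos: [0.4983, -0.2222, 0.0424]
ee_rot: [-3.138, -0.001, 1.144]
wrist_force: [0.1, 1.0, -0.4]
grip_width: 0.0206
```

```bash
python3 - <<'E'
from h import *
p,d,TC=wshot('w6');print(env.get_state()['tool_pos'])
E
```

```text
[ 0.49874502 -0.22273178  0.04388901]
```

View pics/w6.png

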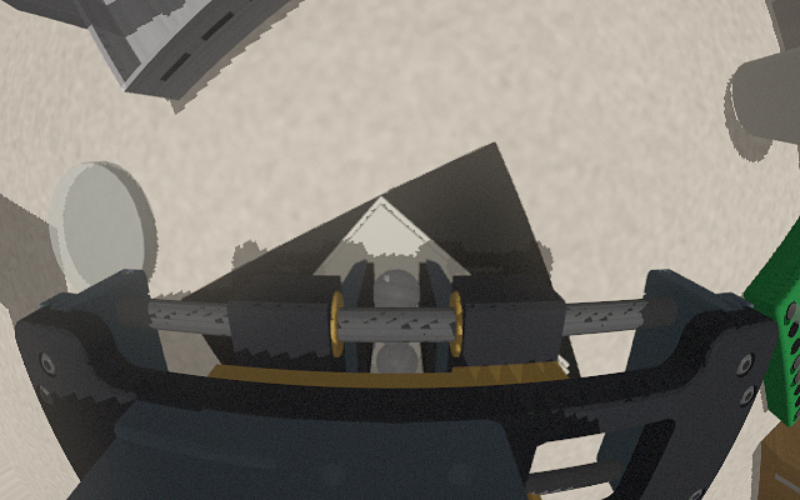

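Emit:
step_arm(
  targets=[
    {"dp":[-0.004,-0.005,0],"roll":0,"fingers":0.015},
    {"dp":[-0.004,-0.005,0],"roll":0,"fingers":0.034},
    {"dp":[-0.004,-0.005,0],"roll":0,"fingers":0.034},
    {"dp":[-0.004,-0.005,0],"roll":0,"fingers":0.034},
    {"dp":[-0.004,-0.005,-0.03],"roll":0,"fingers":0.034},
    {"dp":[-0.004,-0.005,-0.057],"roll":0,"fingers":0.034},
    {"dp":[0.04,0.02,-0.057],"roll":0,"fingers":0.05},
    {"dp":[0.08,0.04,-0.057],"roll":0,"fingers":0.05},
    {"dp":[0.12,0.06,-0.057],"roll":0,"fingers":0.05},
    {"dp":[0.16,0.08,-0.057],"roll":0,"fingers":0.05},
  ],
)

```text
time: 10.6
tool_pos: [0.6248, -0.1229, 0.1031]
ee_rot: [3.14, 0.001, 1.143]
wrist_force: [0.3, -0.9, 0.6]
grip_width: 0.0497
```

```bash
python3 - <<'E'
from h import *
print(env.get_state()['tool_pos'])
shot('side','s7');im=cv2.imread('pics/s7.png');cv2.imwrite('pics/s7z.png',cv2.resize(im[230:480,380:580],None,fx=2.4,fy=2.4))
E
```

```text
[ 0.62484332 -0.1229228   0.10306168]
```

View pics/s7z.png

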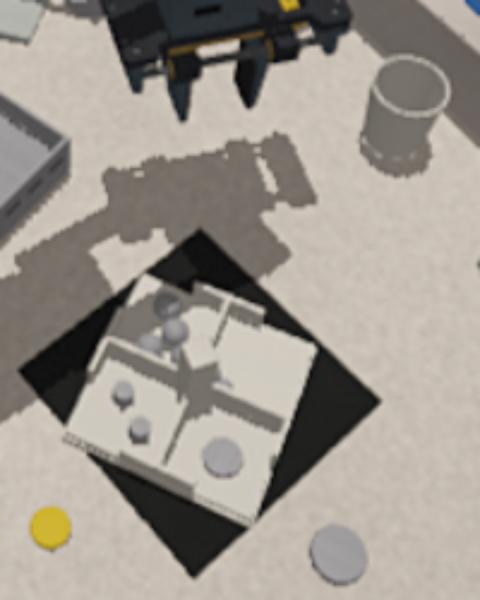

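Emit:
step_arm(
  targets=[
    {"dp":[0.04,0.004,0],"roll":0,"fingers":0.05},
    {"dp":[0.08,0.008,0],"roll":0,"fingers":0.05},
    {"dp":[0.1106,0.0113,0],"roll":0,"fingers":0.05},
    {"dp":[0.1106,0.0113,0],"roll":0,"fingers":0.05},
    {"dp":[0.1106,0.0113,0.03],"roll":0,"fingers":0.05},
    {"dp":[0.1106,0.0113,0.03],"roll":0,"fingers":0.05},
  ],
)

```text
time: 11.15
tool_pos: [0.6767, -0.0275, 0.068]
ee_rot: [-3.134, 0.004, 1.145]
wrist_force: [-1.5, 0.4, -0.6]
grip_width: 0.05
```

```bash
python3 - <<'E'
from h import *
p,d,TC=wshot('w8'); print(env.get_state()['tool_pos'])
print(proj_w([.681,-.027,.011],TC)*1.25)
E
```

```text
[ 0.67713593 -0.02795542  0.06956799]
[402.82392765 264.78489885]
```

View pics/w8.png

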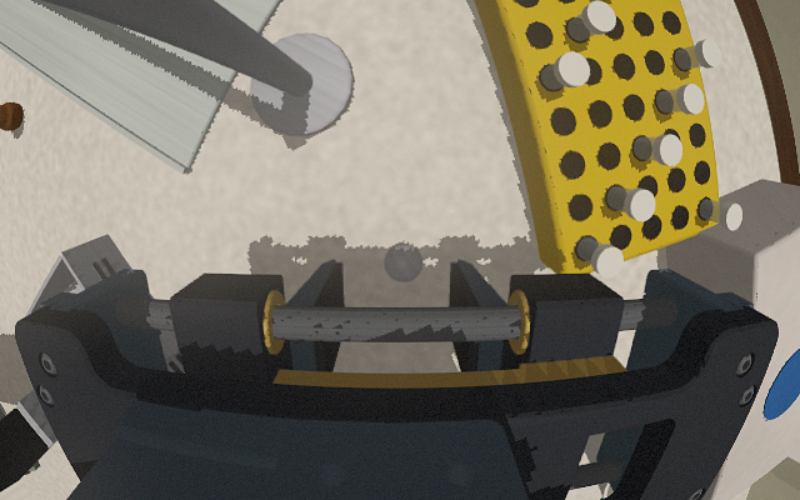

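Emit:
step_arm(
  targets=[
    {"dp":[0,0,0.03],"roll":0,"fingers":0.05},
    {"dp":[0,0,0.047],"roll":0,"fingers":0.05},
    {"dp":[0,0,0.047],"roll":0,"fingers":0.05},
    {"dp":[0,0,0.047],"roll":0,"fingers":0.015},
    {"dp":[0,0,0.047],"roll":0,"fingers":0.015},
    {"dp":[0,0,0.047],"roll":0,"fingers":0.015},
    {"dp":[0,0,0.047],"roll":0,"fingers":0.015},
    {"dp":[0,0,0.047],"roll":0,"fingers":0.015},
    {"dp":[0,0,0.013],"roll":0,"fingers":0.015},
    {"dp":[0,0,-0.025],"roll":0,"fingers":0.015},
    {"dp":[0,0,-0.025],"roll":0,"fingers":0.015},
  ],
  newtons=20,
)

```text
time: 12.12
tool_pos: [0.6845, -0.0276, 0.1053]
ee_rot: [3.128, -0.005, 1.143]
wrist_force: [2.1, -0.3, 0.3]
grip_width: 0.0204
```

```bash
python3 - <<'E'
from h import *
print(env.get_state()['tool_pos'],env.get_state()['grip_width'])
shot('scene','c9');im=cv2.imread('pics/c9.png');cv2.imwrite('pics/c9z.png',cv2.resize(im[270:390,250:390],None,fx=5,fy=5,interpolation=2))
E
```

```text
[ 0.68452302 -0.02761124  0.10530186] 0.020404112687275076
```

View pics/c9z.png

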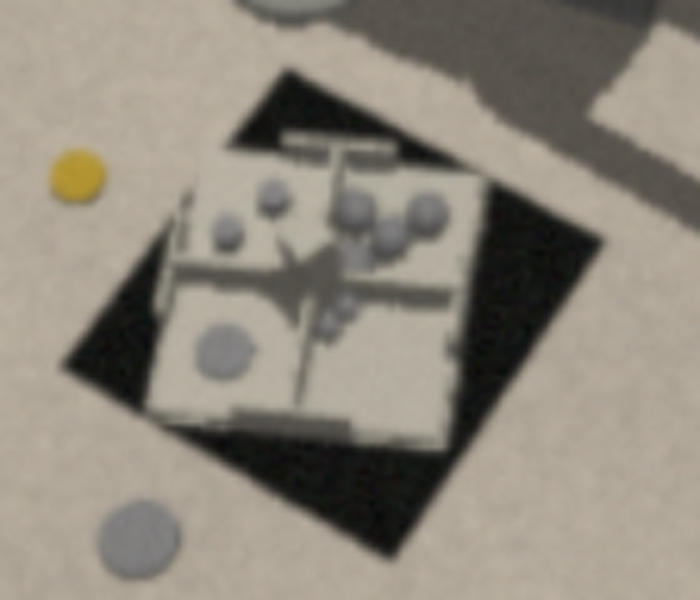

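```bash
python3 - <<'E'
from h import *
f=lambda a,z:rayz('scene',(np.array(a)/5+np.array([250,270]))/1.25,z)[:2]
K=np.array([f(a,.009) for a in [(492,183),(198,148),(147,418),(448,450)]]);c=K.mean(0)
xv=(K[0]-K[1])+(K[3]-K[2]);yv=(K[0]-K[3])+(K[1]-K[2]);a1=np.arctan2(xv[1],xv[0]);a2=np.arctan2(-yv[0],yv[1])
print(c,np.degrees([a1,a2]),np.linalg.norm(xv)/2,np.linalg.norm(yv)/2)
a=(a1+a2)/2
for b in [(353,210),(355,250),(390,237),(428,215)]:
    q=f(b,.023)-c;print((q@[np.cos(a),np.sin(a)]).round(4),(q@[-np.sin(a),np.cos(a)]).round(4))
E
```

```text
[ 0.47171165 -0.28262652] [25.14637472 26.47267527] 0.15209978380251798 0.14840359086423757
0.0101 0.0427
0.0149 0.0208
0.0312 0.0298
0.0484 0.0441
```

Emit:
step_arm(
  targets=[
    {"dp":[-0.038,-0.0094,0],"roll":0,"fingers":0.015},
    {"dp":[-0.076,-0.0188,0],"roll":0,"fingers":0.015},
    {"dp":[-0.114,-0.0282,0],"roll":0,"fingers":0.015},
    {"dp":[-0.152,-0.0376,0],"roll":0,"fingers":0.015},
    {"dp":[-0.19,-0.047,0],"roll":0,"fingers":0.015},
    {"dp":[-0.228,-0.0564,0],"roll":0,"fingers":0.015},
    {"dp":[-0.267,-0.0657,0],"roll":0,"fingers":0.015},
    {"dp":[-0.267,-0.0657,0],"roll":0,"fingers":0.015},
    {"dp":[-0.267,-0.0657,0],"roll":0,"fingers":0.015},
    {"dp":[-0.267,-0.0657,0.02],"roll":0,"fingers":0.015},
    {"dp":[-0.267,-0.0657,0.037],"roll":0,"fingers":0.015},
    {"dp":[-0.267,-0.0657,0.037],"roll":0,"fingers":0.015},
  ],
)

```text
time: 13.17
tool_pos: [0.5079, -0.241, 0.0568]
ee_rot: [-3.135, -0.001, 1.144]
wrist_force: [-0.1, -0.2, -1.1]
grip_width: 0.0206
```

```bash
python3 - <<'E'
from h import *
p,d,TC=wshot('w10');print(env.get_state()['tool_pos'])
E
```

```text
[ 0.50877147 -0.24142066  0.0582733 ]
```

View pics/w10.png

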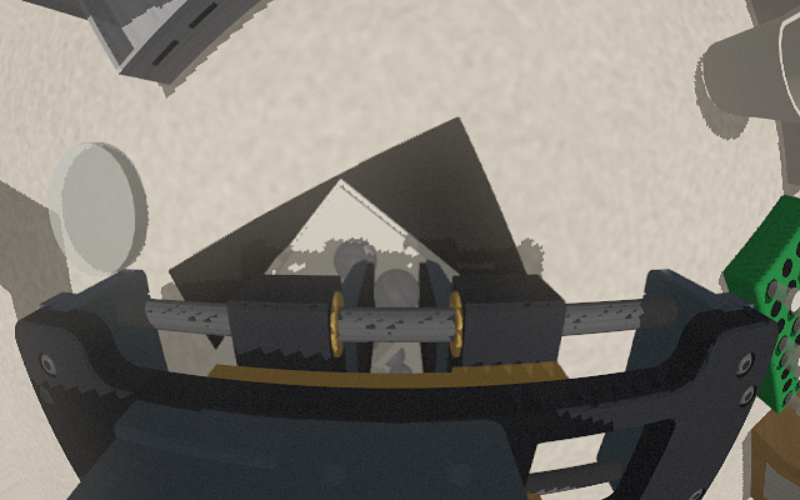

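Emit:
step_arm(
  targets=[
    {"dp":[-0.003,0,0.001],"roll":0,"fingers":0.015},
    {"dp":[-0.003,0,0.001],"roll":0,"fingers":0.034},
    {"dp":[-0.003,0,0.001],"roll":0,"fingers":0.034},
    {"dp":[-0.003,0,0.001],"roll":0,"fingers":0.034},
    {"dp":[-0.003,0,-0.03],"roll":0,"fingers":0.04},
    {"dp":[-0.003,0,-0.07],"roll":0,"fingers":0.05},
    {"dp":[-0.003,0,-0.11],"roll":0,"fingers":0.06},
    {"dp":[-0.04,0,-0.13],"roll":0,"fingers":0.06},
    {"dp":[-0.08,0,-0.15],"roll":0,"fingers":0.06},
    {"dp":[-0.11,0,-0.17],"roll":0,"fingers":0.06},
    {"dp":[-0.13,0,-0.17],"roll":0,"fingers":0.06},
    {"dp":[-0.13,0,-0.17],"roll":0,"fingers":0.06},
  ],
)

```text
time: 14.22
tool_pos: [0.4544, -0.3653, 0.2323]
ee_rot: [3.137, 0.003, 1.139]
wrist_force: [-0.4, 0.2, -0.1]
grip_width: 0.06
```

```bash
python3 - <<'E'
from h import *
s=env.get_state();print(s['tool_pos'],s['ee_rot'])
p,d,TC=wshot('w11');np.savez('w11.npz',p=p,d=d,T=TC[0]);shot('scene','c11')
cv2.imwrite('pics/w11z.png',cv2.resize(p[20:220,180:440,::-1],None,fx=3,fy=3,interpolation=2))
E
```

```text
[ 0.45443961 -0.36533532  0.23226066] [3.13682823e+00 3.00586521e-03 1.13924547e+00]
```

View pics/w11z.png

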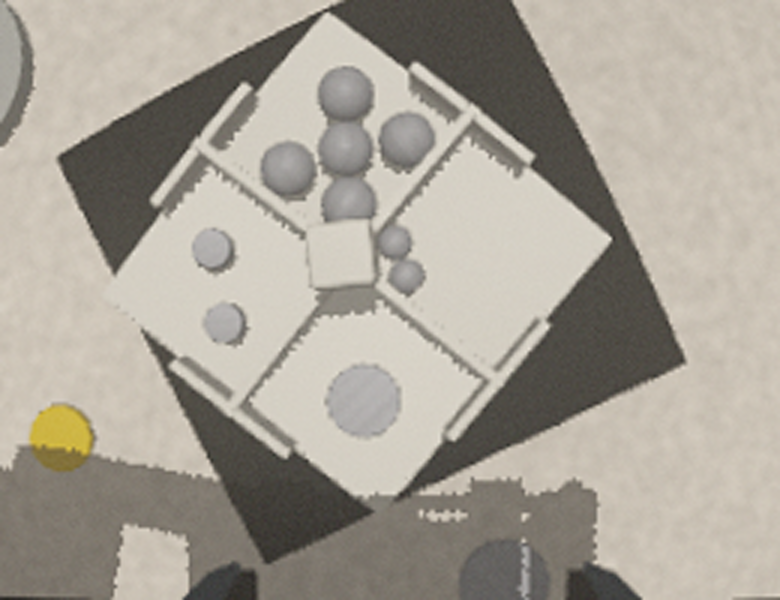

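View pics/c11.png

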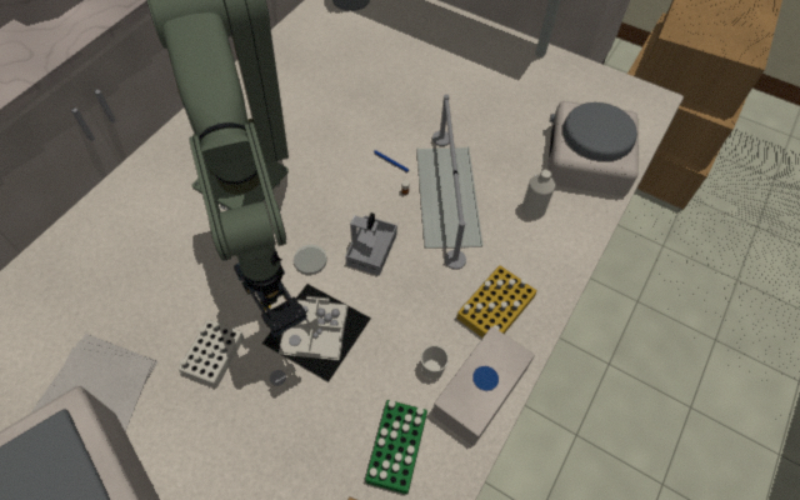

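```bash
python3 - <<'E'
from h import *
z=np.load('w11.npz');TC=(z['T'],env.get_calibration('wrist'))
f=lambda a,h:wrist_at_z(np.array(a)/3+np.array([180,20]),h,TC)[:2]
K=np.array([f(a,.010) for a in [(326,12),(107,297),(392,505),(612,238)]]);c=K.mean(0)
xv=(K[0]-K[1])+(K[3]-K[2]);yv=(K[0]-K[3])+(K[1]-K[2])
print('tray',c,np.degrees([np.arctan2(xv[1],xv[0]),np.arctan2(-yv[0],yv[1])]),np.linalg.norm(xv)/2,np.linalg.norm(yv)/2)
pk=np.array([f(a,.078) for a in [(307,228),(366,221),(378,281),(315,290)]]);print('post',pk.mean(0)); e=pk[1]-pk[0];print(np.degrees(np.arctan2(e[1],e[0])), np.linalg.norm(e))
S={}
for cam in ['scene','side']:
    p,d=env.camera(cam);C=cloud(cam,d);S[cam]=C
    m=(abs(C[...,0]-.46)<.11)&(abs(C[...,1]-0.0)<.11)
    r=m&(C[...,2]>.043)&(C[...,2]<.058);P=C[r]
    rect=cv2.minAreaRect(P[:,:2].astype(np.float32)*1000);print(cam,'rim',len(P),rect,cv2.boxPoints(rect).round())
    t=m&(C[...,2]>.125)&(C[...,2]<.17);Q=C[t];print(' tab',len(Q),Q.mean(0),np.median(Q,0)); print(cv2.minAreaRect(Q[:,:2].astype(np.float32)*1000))
    a=m&(C[...,2]>.1);Q=C[a];print(cv2.minAreaRect(Q[:,:2].astype(np.float32)*1000))
    tr=env.trace('basket',cam)
    print([ (round(x['p'],2),x['xy']) for x in tr])
    im=p[:,:,::-1].copy();cv2.imwrite(f'pics/b_{cam}.png',cv2.resize(im[150:280,240:360] if cam=='scene' else im[180:280,240:360],None,fx=4.5,fy=4.5))
E
```

```text
tray [ 0.4701032  -0.28306058] [26.82553891 27.34700125] 0.14422620367367248 0.14724213515338874
post [ 0.46832813 -0.28361784]
-18.730934423329575 0.019305458388440073
scene rim 174 ((461.1438903808594, -4.534111022949219), (99.7797622680664, 148.32879638671875), 12.270171165466309) [[397.  57.]
 [428. -88.]
 [526. -66.]
 [494.  79.]]
 tab 70 [ 0.46158612 -0.00700574  0.14580116] [ 0.46491821 -0.00842468  0.15081372]
((444.7012023925781, -7.974271774291992), (51.37611770629883, 35.31702423095703), 13.474205017089844)
((443.0898132324219, -7.552715301513672), (68.4896469116211, 37.1343994140625), 12.906120300292969)
[(0.71, [293.1, 194.1]), (0.66, [250.0, 268.2])]
side rim 290 ((459.39599609375, -2.3123092651367188), (102.97932434082031, 142.48703002929688), 11.833210945129395) [[394.  57.]
 [424. -83.]
 [524. -61.]
 [495.  78.]]
 tab 126 [ 0.45899112 -0.00616941  0.1444685 ] [ 0.45795063 -0.0073828   0.14595691]
((459.4178161621094, -3.6349430084228516), (11.42724609375, 30.472036361694336), 23.642982482910156)
((442.80517578125, -5.899208068847656), (69.1120376586914, 32.411163330078125), 12.10009765625)
[(0.71, [295.1, 232.6]), (0.41, [359.8, 326.3])]
```

View pics/b_scene.png

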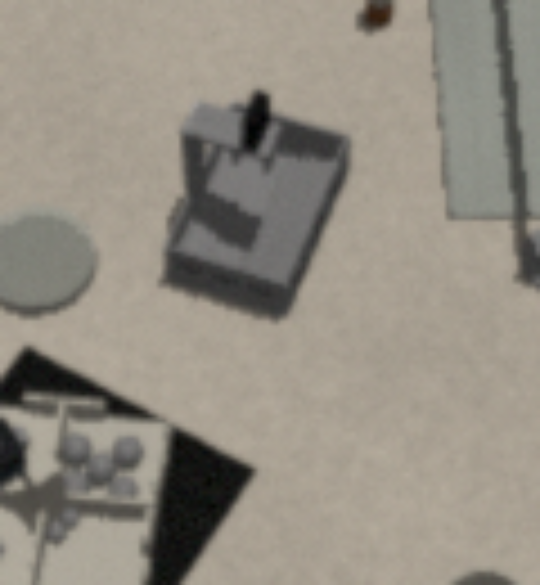

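View pics/b_side.png

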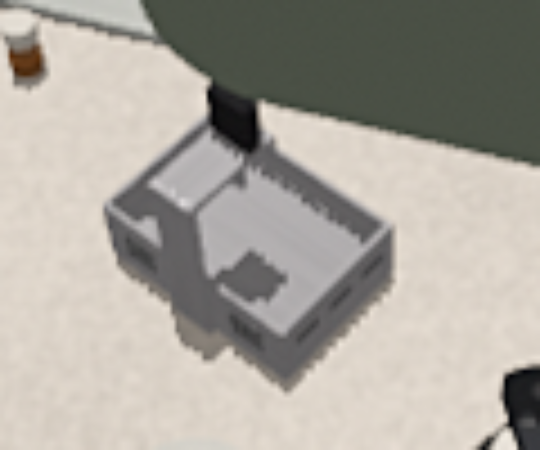

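Emit:
step_arm(
  targets=[
    {"dp":[0.035,-0.01,0.02],"roll":-6.5,"fingers":0.06},
    {"dp":[0.0688,-0.0192,0.04],"roll":-6.5,"fingers":0.06},
    {"dp":[0.0688,-0.0192,0.07],"roll":-6.5,"fingers":0.06},
    {"dp":[0.0688,-0.0192,0.1],"roll":-6.5,"fingers":0.06},
    {"dp":[0.0688,-0.0192,0.12],"roll":-6.5,"fingers":0.06},
    {"dp":[0.0688,-0.0192,0.12],"roll":-6.5,"fingers":0.06},
    {"dp":[0.0688,-0.0192,0.12],"roll":-6.5,"fingers":0.06},
  ],
)

```text
time: 15.1
tool_pos: [0.4664, -0.2898, 0.1093]
ee_rot: [-3.139, -0.001, 1.258]
wrist_force: [0.5, 0.6, -0.2]
grip_width: 0.0603
```

```bash
python3 - <<'E'
from h import *
s=env.get_state();print(s['tool_pos'],np.degrees(s['ee_rot']))
p,d,TC=wshot('w12');shot('side','s12')
im=cv2.imread('pics/s12.png');cv2.imwrite('pics/s12z.png',cv2.resize(im[250:480,380:580],None,fx=2.5,fy=2.5))
E
```

```text
[ 0.46644529 -0.28979863  0.10928569] [-1.79867570e+02 -4.45248990e-02  7.20743974e+01]
```

View pics/w12.png

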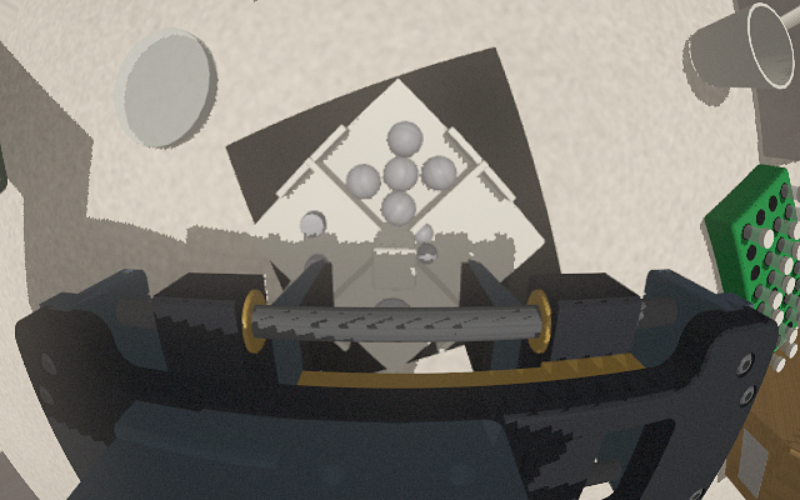

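View pics/s12z.png

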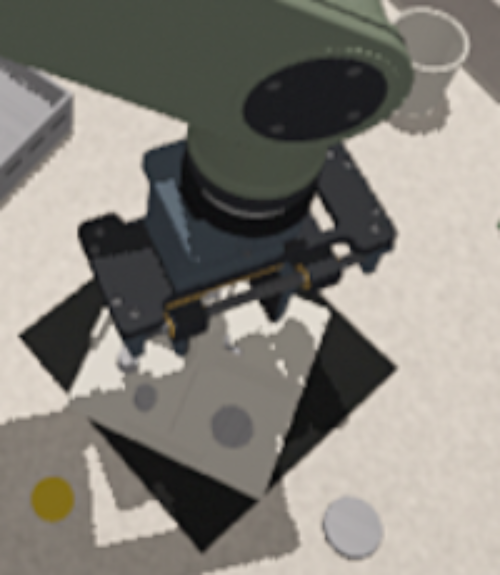

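```bash
python3 - <<'E'
from h import *
TC=wristT();s=env.get_state();print(s['tool_pos'])
p,d,TC=wshot('w12b');cv2.imwrite('pics/w12z.png',cv2.resize(p[170:250,260:380,::-1],None,fx=6,fy=6,interpolation=2))
q=wrist_at_z(np.array((395,269))/1.25,.078,TC);print(q)
Rm=R.from_euler('xyz',s['ee_rot']).as_matrix();print(Rm.T@(q-s['tool_pos']))
W=wcloud(d,TC);m=(abs(W[...,2]-.078)<.006)&(np.hypot(W[...,0]-.469,W[...,1]+.283)<.02);print(m.sum(),W[m].mean(0),W[m].min(0),W[m].max(0))
E
```

```text
[ 0.4676505  -0.29115798  0.11133115]
[ 0.46976417 -0.28389471  0.078     ]
[ 0.00758042 -0.00031594  0.03332605]
1194 [ 0.46823482 -0.28122654  0.07685203] [ 0.4546318  -0.29467254  0.07216015] [ 0.48141363 -0.26899629  0.07887396]
```

View pics/w12z.png

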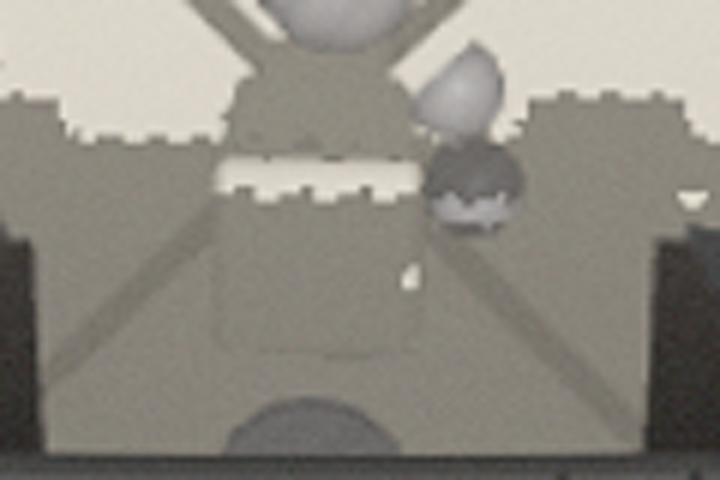

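Emit:
step_arm(
  targets=[
    {"dp":[-0.001,0,0.02],"roll":0,"fingers":0.06},
    {"dp":[-0.001,0,0.034],"roll":0,"fingers":0.06},
    {"dp":[-0.001,0,0.034],"roll":0,"fingers":0.06},
    {"dp":[-0.001,0,0.034],"roll":0,"fingers":0.01},
    {"dp":[-0.001,0,0.034],"roll":0,"fingers":0.01},
    {"dp":[-0.001,0,0.034],"roll":0,"fingers":0.01},
    {"dp":[-0.001,0,0.034],"roll":0,"fingers":0.01},
    {"dp":[-0.001,0,0.034],"roll":0,"fingers":0.01},
    {"dp":[-0.001,0,0.034],"roll":0,"fingers":0.01},
    {"dp":[-0.001,0,0.034],"roll":0,"fingers":0.01},
  ],
  newtons=45,
)

```text
time: 16.08
tool_pos: [0.4656, -0.2916, 0.0763]
ee_rot: [-3.14, -0.0, 1.257]
wrist_force: [-3.1, -0.1, 4.8]
grip_width: 0.0216
```

```bash
python3 - <<'E'
from h import *
s=env.get_state();print(s['tool_pos'],np.degrees(s['ee_rot']),s['wrist_force'])
p,d,TC=wshot('w13')
W=wcloud(d,TC);m=(abs(W[...,2]-.078)<.006)&(np.hypot(W[...,0]-.469,W[...,1]+.283)<.02);print(m.sum(),W[m].mean(0),W[m].min(0),W[m].max(0))
E
```

```text
[ 0.46556285 -0.29157792  0.07631691] [-1.79925320e+02 -5.21741576e-03  7.19951988e+01] [-3.08893561 -0.09847005  4.79282056]
1820 [ 0.46967786 -0.27979121  0.07716296] [ 0.45354284 -0.2937251   0.07200639] [ 0.48888345 -0.26858727  0.08399633]
```

View pics/w13.png

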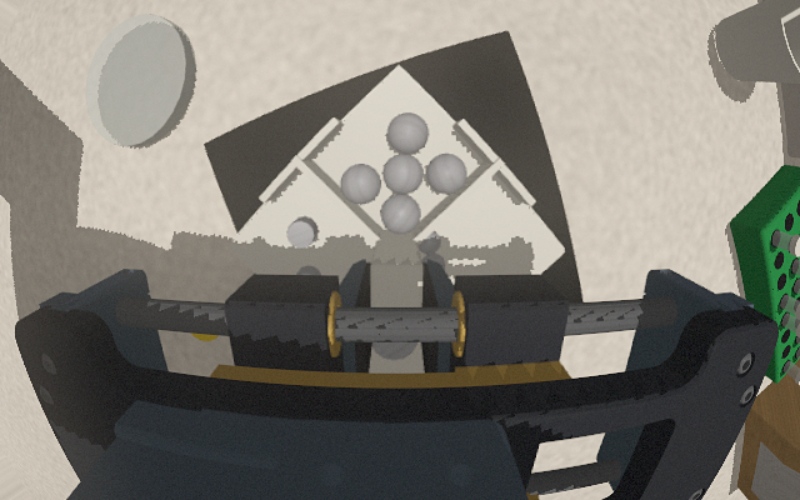

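Emit:
step_arm(
  targets=[
    {"dp":[0,0,-0.003],"roll":0,"fingers":0.01},
    {"dp":[0,0,-0.006],"roll":0,"fingers":0.01},
    {"dp":[0,0,-0.01],"roll":0,"fingers":0.01},
    {"dp":[0,0,-0.014],"roll":0,"fingers":0.01},
    {"dp":[0,0,-0.018],"roll":0,"fingers":0.01},
    {"dp":[0,0,-0.022],"roll":0,"fingers":0.01},
    {"dp":[0,0,-0.025],"roll":0,"fingers":0.01},
    {"dp":[0,0,-0.025],"roll":0,"fingers":0.01},
  ],
)

```text
time: 16.8
tool_pos: [0.4667, -0.2921, 0.1018]
ee_rot: [3.14, 0.0, 1.257]
wrist_force: [0.6, -0.1, -5.2]
grip_width: 0.0217
```

```bash
python3 - <<'E'
from h import *
s=env.get_state();print(s['tool_pos'],np.degrees(s['ee_rot']),s['wrist_force'])
p,d,TC=wshot('w14');shot('side','s14')
E
```

```text
[ 0.46667061 -0.29207655  0.10181584] [1.79901907e+02 2.34105022e-02 7.20002609e+01] [ 0.56940966 -0.14358493 -5.19926001]
```

View pics/w14.png

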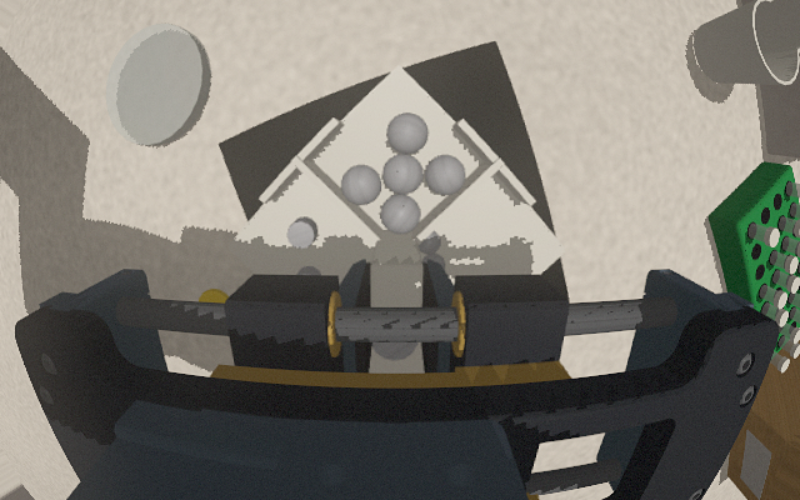

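View pics/s14.png

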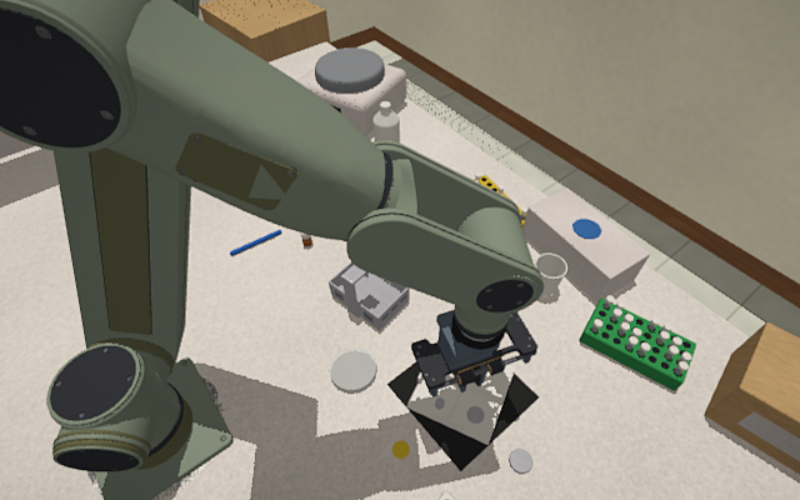

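Emit:
step_arm(
  targets=[
    {"dp":[0,0,-0.005],"roll":0,"fingers":0.01},
    {"dp":[0,0,-0.012],"roll":-1,"fingers":0.01},
    {"dp":[0.002,-0.0003,-0.02],"roll":-3,"fingers":0.01},
    {"dp":[0.005,-0.001,-0.028],"roll":-5,"fingers":0.01},
    {"dp":[0.009,-0.0015,-0.036],"roll":-7,"fingers":0.01},
    {"dp":[0.014,-0.0023,-0.044],"roll":-9,"fingers":0.01},
    {"dp":[0.02,-0.0033,-0.052],"roll":-11,"fingers":0.01},
    {"dp":[0.026,-0.0043,-0.058],"roll":-13,"fingers":0.01},
    {"dp":[0.032,-0.0053,-0.061],"roll":-15,"fingers":0.01},
    {"dp":[0.038,-0.0063,-0.063],"roll":-17,"fingers":0.01},
    {"dp":[0.044,-0.0073,-0.063],"roll":-19,"fingers":0.01},
    {"dp":[0.05,-0.0083,-0.063],"roll":-21,"fingers":0.01},
  ],
)

```text
time: 17.9
tool_pos: [0.4737, -0.2409, 0.1637]
ee_rot: [-3.141, -0.0, 1.627]
wrist_force: [-0.8, -0.5, -4.7]
grip_width: 0.0217
```

```bash
python3 - <<'E'
from h import *
s=env.get_state();print(s['tool_pos'],np.degrees(s['ee_rot']),s['wrist_force'])
p,d,TC=wshot('w15');shot('side','s15')
E
```

```text
[ 0.4736552  -0.24090123  0.16373923] [-1.79978706e+02 -1.81499706e-02  9.32030981e+01] [-0.77503121 -0.50753378 -4.69147947]
```

View pics/w15.png

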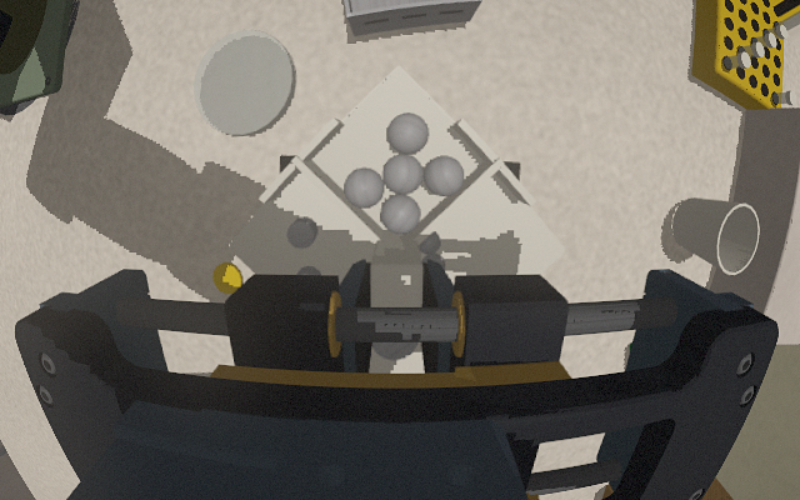

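Emit:
step_arm(
  targets=[
    {"dp":[0.004,0.001,0],"roll":-1,"fingers":0.01},
    {"dp":[0.01,0.002,0],"roll":-2,"fingers":0.01},
    {"dp":[0.017,0.004,0],"roll":-3,"fingers":0.01},
    {"dp":[0.024,0.006,0],"roll":-4,"fingers":0.01},
    {"dp":[0.031,0.008,0],"roll":-5,"fingers":0.01},
    {"dp":[0.038,0.01,0],"roll":-6,"fingers":0.01},
    {"dp":[0.045,0.012,0],"roll":-7,"fingers":0.01},
    {"dp":[0.052,0.014,0],"roll":-8,"fingers":0.01},
    {"dp":[0.059,0.016,0],"roll":-9,"fingers":0.01},
    {"dp":[0.065,0.018,0],"roll":-9,"fingers":0.01},
    {"dp":[0.068,0.02,0],"roll":-9,"fingers":0.01},
    {"dp":[0.07,0.021,0],"roll":-9,"fingers":0.01},
  ],
)

```text
time: 19.0
tool_pos: [0.4914, -0.1702, 0.164]
ee_rot: [3.141, 0.0, 1.781]
wrist_force: [0.6, 0.8, -6.0]
grip_width: 0.0217
```

```bash
python3 - <<'E'
from h import *
s=env.get_state();print(s['tool_pos'],np.degrees(s['ee_rot']),s['wrist_force'])
p,d,TC=wshot('w16');W=wcloud(d,TC)
c,dd=shot('scene','c16');C=cloud('scene',dd)
for n,C in [('scene',C),('side',cloud('side',env.camera('side')[1])),('wrist',W)]:
    m=(abs(C[...,0]-.46)<.11)&(C[...,1]<.11)&(C[...,1]>-.09);P=C[m&(C[...,2]>.043)&(C[...,2]<.058)]
    if len(P)>10: print(n,len(P),cv2.minAreaRect(P[:,:2].astype(np.float32)*1000))
    Q=C[m&(C[...,2]>.125)&(C[...,2]<.17)&(C[...,1]>-.04)]
    if len(Q)>4: print(n,len(Q),Q.mean(0))
E
```

```text
[ 0.49143509 -0.17016765  0.16402483] [1.79977320e+02 1.31812893e-02 1.02031168e+02] [ 0.6286341   0.82545709 -5.98090407]
scene 97 ((461.46392822265625, -1.7197341918945312), (97.32189178466797, 144.61376953125), 11.6566801071167)
scene 75 [ 0.461986   -0.00695533  0.14470055]
side 210 ((458.81146240234375, -1.980194091796875), (102.56058502197266, 142.2878875732422), 11.988409996032715)
side 135 [ 0.45946535 -0.00570752  0.14540064]
wrist 1007 ((466.45477294921875, -34.362457275390625), (101.17337036132812, 77.78622436523438), 12.603900909423828)
```

View pics/w16.png

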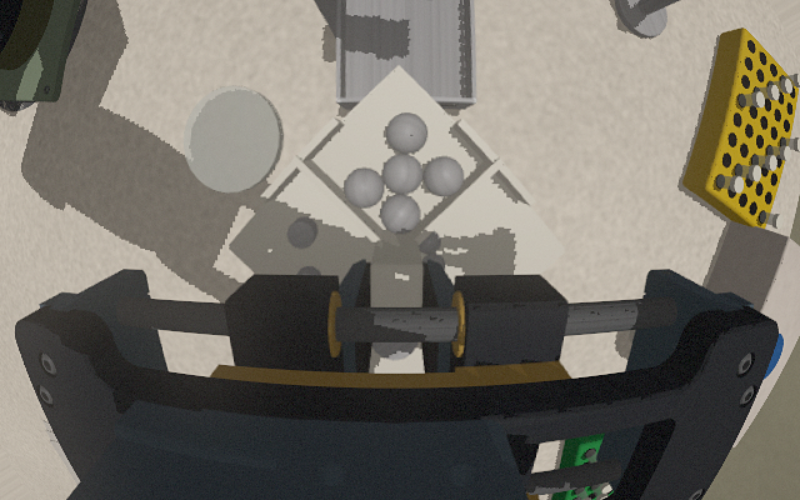

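View pics/c16.png

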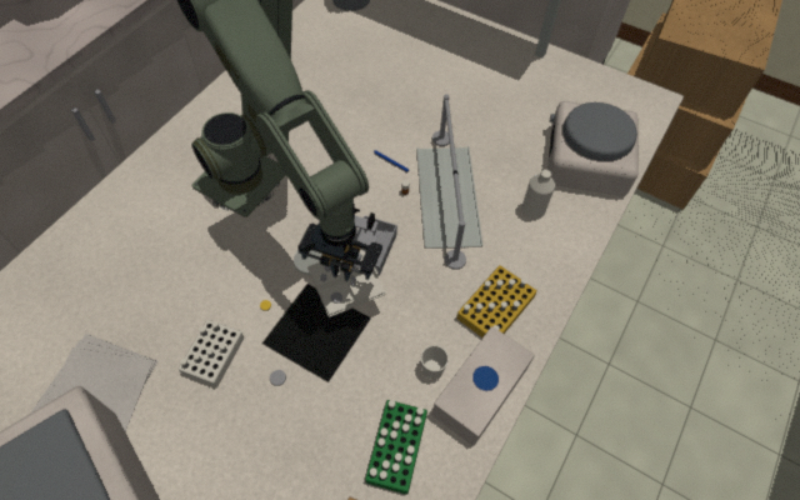

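Emit:
step_arm(
  targets=[
    {"dp":[0.003,0.001,0],"roll":0,"fingers":0.01},
    {"dp":[0.008,0.002,0],"roll":0,"fingers":0.01},
    {"dp":[0.014,0.003,0],"roll":0,"fingers":0.01},
    {"dp":[0.02,0.004,0],"roll":0,"fingers":0.01},
    {"dp":[0.025,0.004,0],"roll":0,"fingers":0.01},
    {"dp":[0.028,0.004,0],"roll":0,"fingers":0.01},
    {"dp":[0.029,0.004,0],"roll":0,"fingers":0.01},
    {"dp":[0.029,0.004,0],"roll":0,"fingers":0.01},
  ],
)

```text
time: 19.82
tool_pos: [0.4889, -0.1411, 0.164]
ee_rot: [3.142, 0.0, 1.781]
wrist_force: [0.2, -0.4, -5.4]
grip_width: 0.0215
```

```bash
cat > look.py <<'E'
from h import *
import sys
n=sys.argv[1]
s=env.get_state();print(s['time'],s['tool_pos'],np.degrees(s['ee_rot']).round(2),s['wrist_force'].round(2),s['torque'].round(3),s['grip_width'])
p,d,TC=wshot('w'+n);W=wcloud(d,TC)
a,_=env.camera('side')
b,_=env.camera('scene')
A=cv2.resize(p[40:280,160:480],None,fx=1.25,fy=1.25);B=cv2.resize(a[180:340,240:454],None,fx=1.87,fy=1.87)
B=cv2.resize(B,(400,300));S=cv2.resize(b[150:290,210:397],(400,300))
cv2.imwrite(f'pics/m{n}.png',np.vstack([np.hstack([A,B]),np.hstack([S,S*0])])[:,:,::-1][:600])
# tray plane: floor points
E
python3 look.py 17
```

```text
19.8167 [ 0.48885779 -0.14113241  0.16402342] [1.8000e+02 1.0000e-02 1.0204e+02] [ 0.23 -0.4  -5.37] [-0.124 -0.028  0.032] 0.02149332019053626
```

View pics/m17.png

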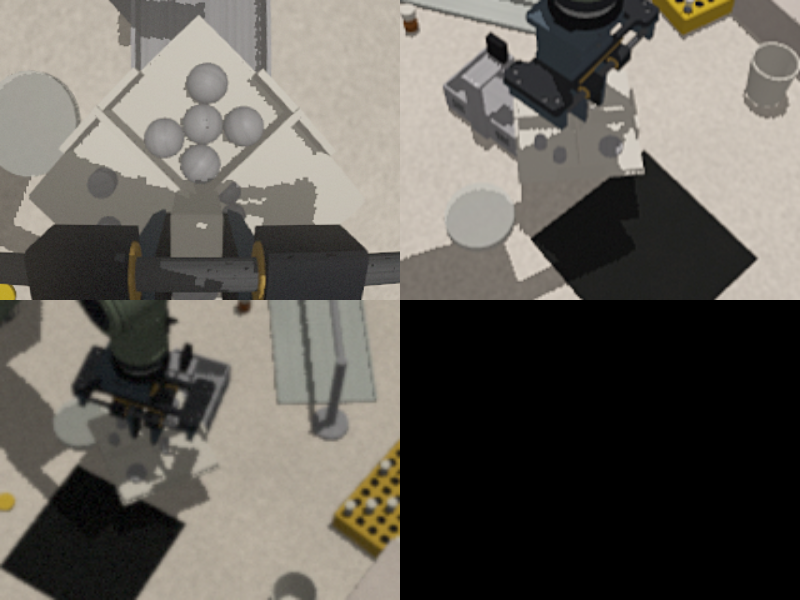

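Emit:
step_arm(
  targets=[
    {"dp":[0,0,0],"roll":0,"fingers":0.01},
    {"dp":[0,0,0],"roll":0,"fingers":0.01},
  ],
  newtons=12,
)

```text
time: 20.13
tool_pos: [0.489, -0.1417, 0.164]
ee_rot: [3.141, 0.0, 1.78]
wrist_force: [-0.4, -0.0, -5.8]
grip_width: 0.022
```

```bash
python3 look.py 18
```

```text
20.1333 [ 0.48900302 -0.14170633  0.16395   ] [1.7999e+02 1.0000e-02 1.0198e+02] [-0.36 -0.05 -5.79] [-0.188 -0.084 -0.008] 0.02199829276480033
```

View pics/m18.png

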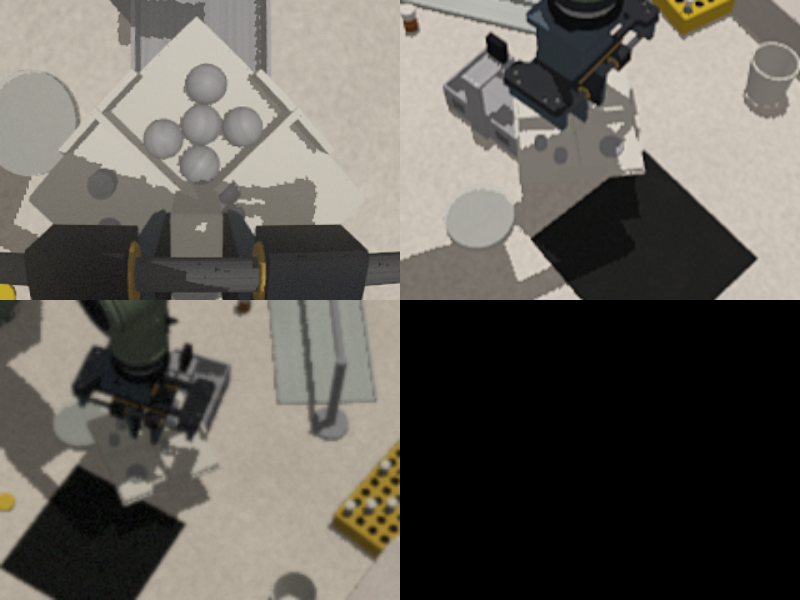

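```bash
cat >> look.py <<'E'
Rm=R.from_euler('xyz',s['ee_rot']).as_matrix();L=(W-s['tool_pos'])@Rm
def zz(x0,x1,y):
    m=(L[...,0]>x0)&(L[...,0]<x1)&(abs(L[...,1])<y)&(L[...,2]<.16)&(L[...,2]>0.01);return m.sum(),np.median(L[m][:,2]) if m.sum() else None
for r in [(.075,.085),(.085,.095),(.095,.105),(.105,.113)]: print(r,zz(*r,.006))
E
python3 look.py 18b
```

```text
20.2833 [ 0.48896744 -0.14163505  0.16393274] [180.     0.   101.99] [ 0.79  0.13 -5.15] [-0.106 -0.087  0.004] 0.021773952879008608
(0.075, 0.085) (np.int64(262), np.float64(0.047291205613694584))
(0.085, 0.095) (np.int64(243), np.float64(0.06535956012181839))
(0.095, 0.105) (np.int64(251), np.float64(0.06477961004173216))
(0.105, 0.113) (np.int64(125), np.float64(0.06449727902492552))
```

Emit:
step_arm(
  targets=[
    {"dp":[0,0,0],"roll":0,"fingers":0.01},
    {"dp":[0,0,0],"roll":0,"fingers":0.01},
  ],
  newtons=9,
)

```text
time: 20.6
tool_pos: [0.4889, -0.1415, 0.164]
ee_rot: [3.142, -0.0, 1.78]
wrist_force: [0.1, 0.7, -6.1]
grip_width: 0.0222
```

```bash
python3 look.py 19
```

```text
20.6 [ 0.48894905 -0.1414817   0.16395198] [180.  -0. 102.] [ 0.13  0.67 -6.08] [-0.115 -0.08  -0.031] 0.02221553425296385
(0.075, 0.085) (np.int64(247), np.float64(0.049456220003338))
(0.085, 0.095) (np.int64(236), np.float64(0.06700447693719108))
(0.095, 0.105) (np.int64(255), np.float64(0.06679647045614794))
(0.105, 0.113) (np.int64(97), np.float64(0.0668408503287366))
```

View pics/m19.png

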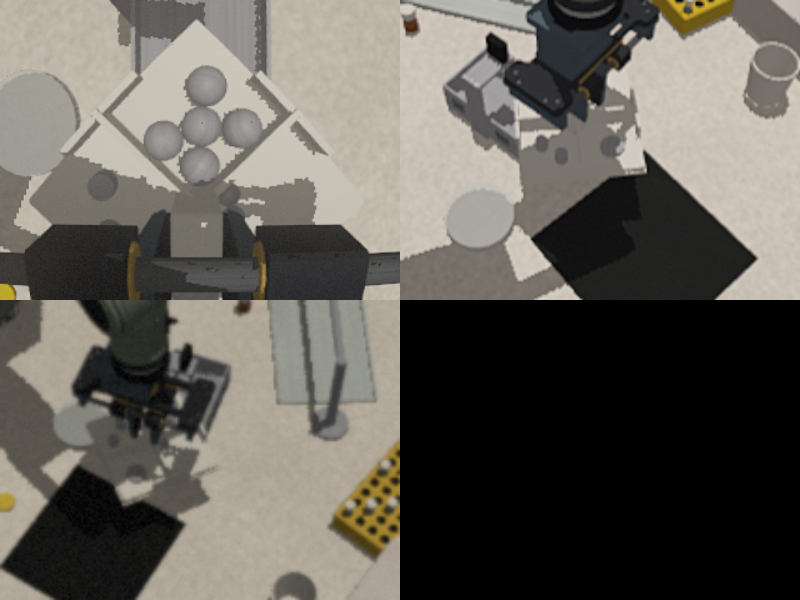

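Emit:
step_arm(
  targets=[
    {"dp":[0,0,0],"roll":0,"fingers":0.01},
    {"dp":[0,0,0],"roll":0,"fingers":0.01},
    {"dp":[0.001,0,0],"roll":0,"fingers":0.01},
    {"dp":[0.002,0,0],"roll":0,"fingers":0.01},
  ],
  newtons=8,
)

```text
time: 21.08
tool_pos: [0.4885, -0.1395, 0.164]
ee_rot: [3.142, 0.0, 1.78]
wrist_force: [-0.2, 0.4, -5.3]
grip_width: 0.0218
```

```bash
python3 look.py 20
```

```text
21.0833 [ 0.48851768 -0.13950561  0.16396022] [180.     0.   101.99] [-0.2   0.44 -5.34] [-0.054 -0.023 -0.008] 0.021819972811119432
(0.075, 0.085) (np.int64(228), np.float64(0.07274419062897478))
(0.085, 0.095) (np.int64(217), np.float64(0.07382636566134337))
(0.095, 0.105) (np.int64(186), np.float64(0.07429584404119252))
(0.105, 0.113) (np.int64(10), np.float64(0.0818743265729309))
```

View pics/m20.png

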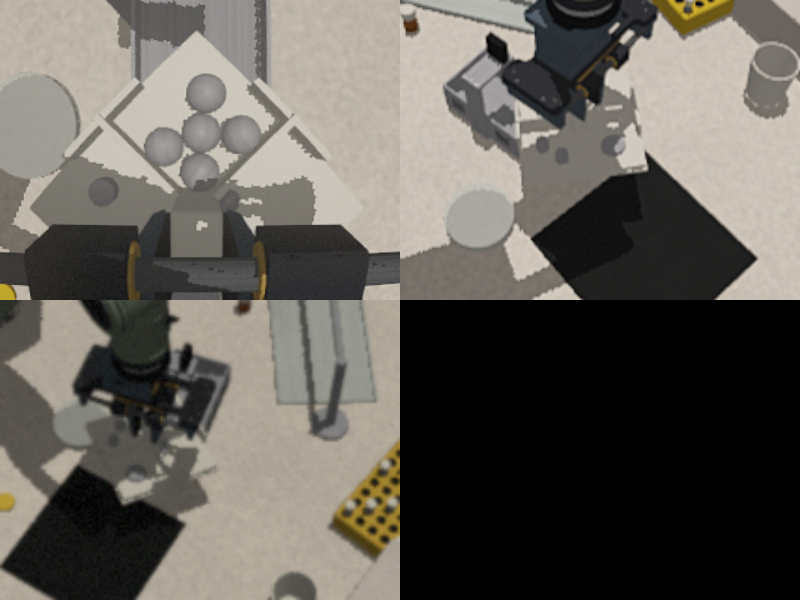

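Emit:
step_arm(
  targets=[
    {"dp":[0.001,0,0],"roll":0,"fingers":0.01},
    {"dp":[0.002,0,0],"roll":0,"fingers":0.01},
    {"dp":[0.003,0,0],"roll":0,"fingers":0.01},
    {"dp":[0.004,0,0],"roll":0,"fingers":0.01},
  ],
  newtons=8,
)

```text
time: 21.57
tool_pos: [0.4877, -0.1355, 0.164]
ee_rot: [3.141, -0.0, 1.78]
wrist_force: [-0.5, -0.0, -5.5]
grip_width: 0.0217
```

```bash
python3 look.py 21
```

```text
21.5667 [ 0.48768746 -0.13549325  0.16396725] [179.99  -0.   102.  ] [-0.5  -0.   -5.47] [-0.123 -0.04   0.016] 0.02165416081593453
(0.075, 0.085) (np.int64(229), np.float64(0.05713034538608144))
(0.085, 0.095) (np.int64(217), np.float64(0.07407214335832837))
(0.095, 0.105) (np.int64(184), np.float64(0.07445495548808062))
(0.105, 0.113) (np.int64(8), np.float64(0.08190968713223268))
```

View pics/m21.png

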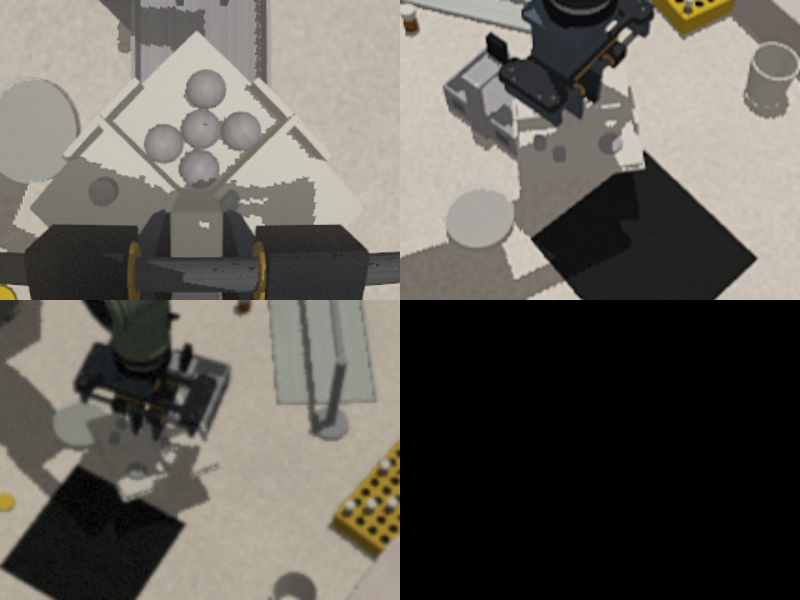

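Emit:
step_arm(
  targets=[
    {"dp":[0,0,0],"roll":0,"fingers":0.01},
    {"dp":[0,0,0],"roll":0,"fingers":0.01},
    {"dp":[0,0,0],"roll":0,"fingers":0.01},
  ],
  newtons=6.5,
)

```text
time: 21.97
tool_pos: [0.4878, -0.1357, 0.164]
ee_rot: [3.141, 0.0, 1.78]
wrist_force: [0.3, -0.4, -5.3]
grip_width: 0.0219
```

```bash
python3 look.py 22
```

```text
21.9667 [ 0.48775747 -0.13568614  0.16400303] [1.7999e+02 1.0000e-02 1.0200e+02] [ 0.29 -0.41 -5.28] [-0.053 -0.061  0.015] 0.021933520847676708
(0.075, 0.085) (np.int64(227), np.float64(0.06816133995520147))
(0.085, 0.095) (np.int64(92), np.float64(0.08988760232804527))
(0.095, 0.105) (np.int64(82), np.float64(0.1574545430325519))
(0.105, 0.113) (np.int64(93), np.float64(0.1576090035300304))
```

View pics/m22.png

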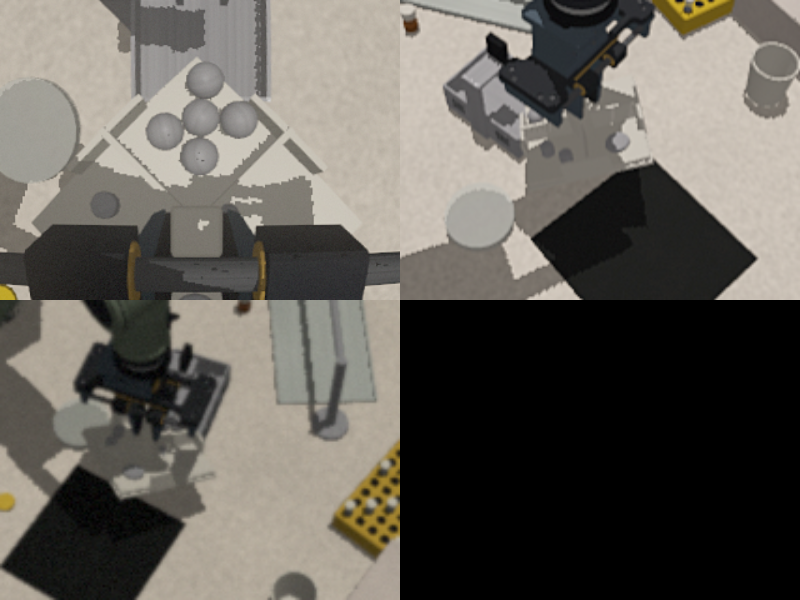

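Emit:
step_arm(
  targets=[
    {"dp":[0.01,0,0],"roll":0,"fingers":0.01},
    {"dp":[0.02,0,0],"roll":0,"fingers":0.01},
  ],
  newtons=40,
)

```text
time: 22.28
tool_pos: [0.4835, -0.1155, 0.1641]
ee_rot: [3.141, -0.0, 1.779]
wrist_force: [-0.3, 0.7, -3.4]
grip_width: 0.0219
```

```bash
python3 look.py 23
```

```text
22.2833 [ 0.48348957 -0.11550266  0.16408193] [ 1.7998e+02 -3.0000e-02  1.0192e+02] [-0.29  0.66 -3.42] [-0.01  -0.024  0.039] 0.02192341255911363
(0.075, 0.085) (np.int64(183), np.float64(0.08276802489948565))
(0.085, 0.095) (np.int64(102), np.float64(0.13741748775050489))
(0.095, 0.105) (np.int64(384), np.float64(0.04307834158035838))
(0.105, 0.113) (np.int64(116), np.float64(0.1403632020285621))
```

View pics/m23.png

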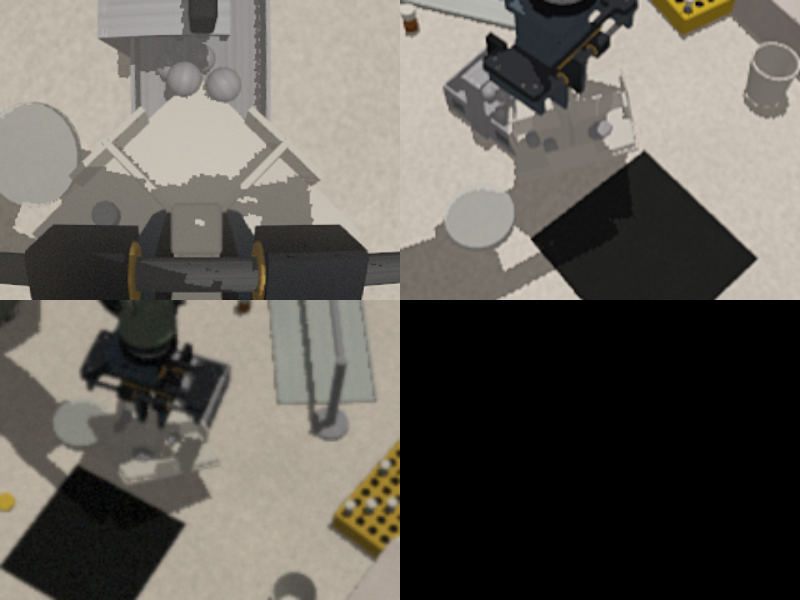

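Emit:
step_arm(
  targets=[
    {"dp":[0,0,0],"roll":0,"fingers":0.01},
    {"dp":[0,0,0],"roll":0,"fingers":0.01},
    {"dp":[0,0,0],"roll":0,"fingers":0.01},
  ],
  newtons=40,
)

```text
time: 22.68
tool_pos: [0.4837, -0.1162, 0.1641]
ee_rot: [3.141, 0.0, 1.78]
wrist_force: [0.2, 0.8, -2.9]
grip_width: 0.0214
```

```bash
python3 look.py 24
```

```text
22.6833 [ 0.48373024 -0.11615591  0.16409409] [1.7998e+02 1.0000e-02 1.0200e+02] [ 0.18  0.84 -2.94] [ 0.086 -0.057  0.019] 0.021398761952618018
(0.075, 0.085) (np.int64(110), np.float64(0.10138306352900664))
(0.085, 0.095) (np.int64(136), np.float64(0.156731644067907))
(0.095, 0.105) (np.int64(397), np.float64(0.04347615659957391))
(0.105, 0.113) (np.int64(119), np.float64(0.138041493637789))
```

View pics/w24.png

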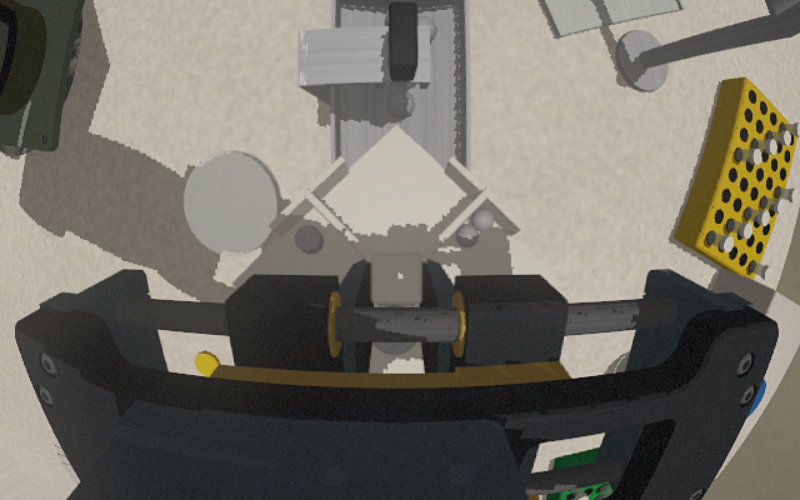

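View pics/m24.png

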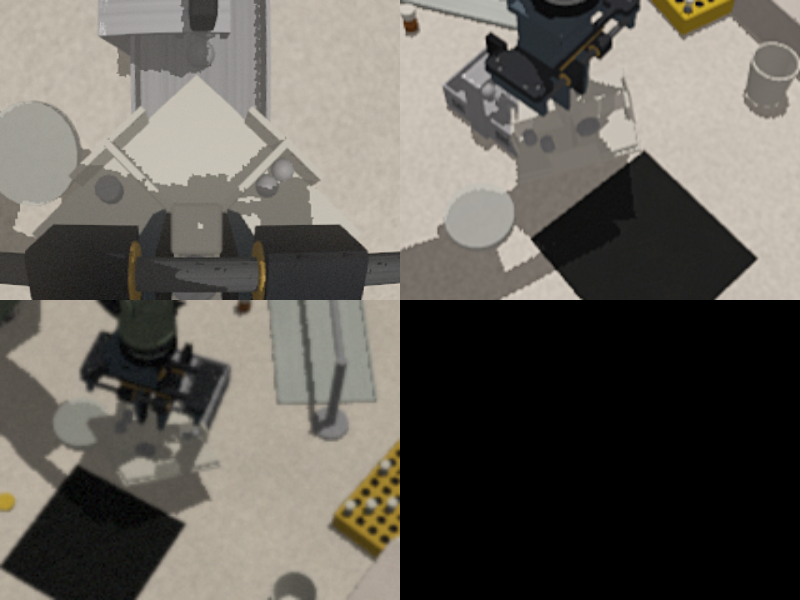

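Emit:
step_arm(
  targets=[
    {"dp":[0,0,-0.005],"roll":0,"fingers":0.01},
    {"dp":[-0.001,0,-0.012],"roll":0,"fingers":0.01},
    {"dp":[-0.004,0,-0.02],"roll":0,"fingers":0.01},
    {"dp":[-0.008,0,-0.026],"roll":0,"fingers":0.01},
    {"dp":[-0.014,-0.001,-0.03],"roll":0,"fingers":0.01},
    {"dp":[-0.02,-0.003,-0.03],"roll":0,"fingers":0.01},
    {"dp":[-0.027,-0.005,-0.03],"roll":0,"fingers":0.01},
    {"dp":[-0.034,-0.007,-0.03],"roll":0,"fingers":0.01},
    {"dp":[-0.041,-0.009,-0.03],"roll":0,"fingers":0.01},
    {"dp":[-0.048,-0.011,-0.03],"roll":0,"fingers":0.01},
    {"dp":[-0.055,-0.013,-0.03],"roll":0,"fingers":0.01},
    {"dp":[-0.062,-0.015,-0.03],"roll":0,"fingers":0.01},
  ],
)

```text
time: 23.83
tool_pos: [0.4816, -0.1806, 0.1937]
ee_rot: [-3.141, -0.0, 1.78]
wrist_force: [-0.4, 0.2, -3.6]
grip_width: 0.0216
```

```bash
python3 look.py 25
```

```text
23.8333 [ 0.48157909 -0.18064479  0.19374983] [-1.7998e+02 -1.0000e-02  1.0199e+02] [-0.44  0.2  -3.61] [ 0.059 -0.072  0.021] 0.021553839647226635
(0.075, 0.085) (np.int64(92), np.float64(0.10123133387297142))
(0.085, 0.095) (np.int64(0), None)
(0.095, 0.105) (np.int64(0), None)
(0.105, 0.113) (np.int64(62), np.float64(0.14489276080829244))
```

View pics/w25.png

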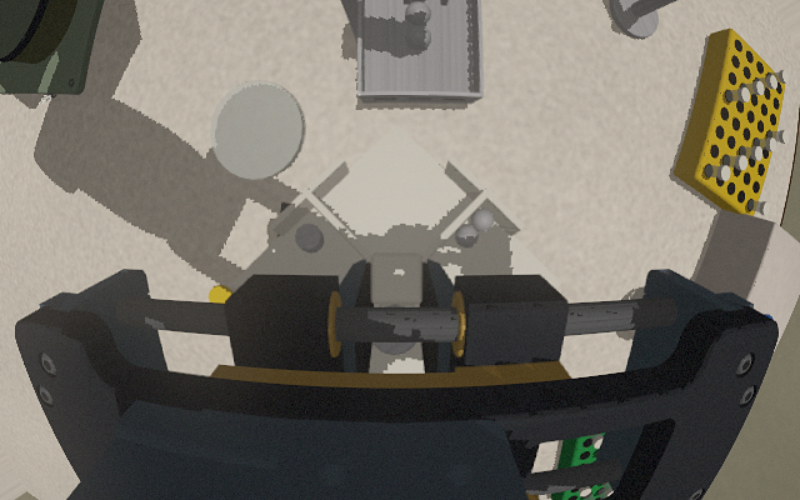

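Emit:
step_arm(
  targets=[
    {"dp":[-0.007,-0.002,0],"roll":0,"fingers":0.01},
    {"dp":[-0.015,-0.004,0.002],"roll":0,"fingers":0.01},
    {"dp":[-0.024,-0.006,0.005],"roll":0,"fingers":0.01},
    {"dp":[-0.034,-0.008,0.01],"roll":0,"fingers":0.01},
    {"dp":[-0.045,-0.01,0.016],"roll":0,"fingers":0.01},
    {"dp":[-0.056,-0.013,0.022],"roll":0,"fingers":0.01},
    {"dp":[-0.067,-0.016,0.028],"roll":0,"fingers":0.01},
    {"dp":[-0.078,-0.018,0.034],"roll":0,"fingers":0.01},
    {"dp":[-0.088,-0.02,0.042],"roll":0,"fingers":0.01},
    {"dp":[-0.097,-0.022,0.05],"roll":0,"fingers":0.01},
    {"dp":[-0.104,-0.024,0.056],"roll":0,"fingers":0.01},
    {"dp":[-0.108,-0.025,0.06],"roll":0,"fingers":0.01},
  ],
)

```text
time: 24.98
tool_pos: [0.4793, -0.2915, 0.1327]
ee_rot: [-3.14, -0.001, 1.78]
wrist_force: [-0.9, -0.1, -4.4]
grip_width: 0.0219
```

```bash
python3 look.py 26; python3 - <<'E'
from h import *
p,d=shot('scene','c26');shot('side','s26')
E
```

```text
24.9833 [ 0.47929125 -0.29152592  0.13265379] [-1.7994e+02 -5.0000e-02  1.0196e+02] [-0.92 -0.14 -4.37] [ 0.063 -0.023  0.019] 0.02187020390099216
(0.075, 0.085) (np.int64(140), np.float64(0.10194624051186804))
(0.085, 0.095) (np.int64(151), np.float64(0.13069964787441837))
(0.095, 0.105) (np.int64(143), np.float64(0.1306851899376374))
(0.105, 0.113) (np.int64(124), np.float64(0.13073746426841037))
```

View pics/s26.png

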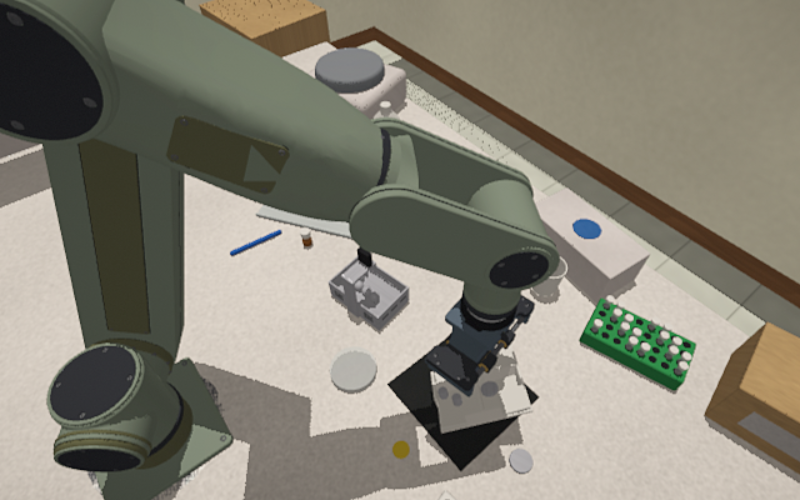

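View pics/w26.png

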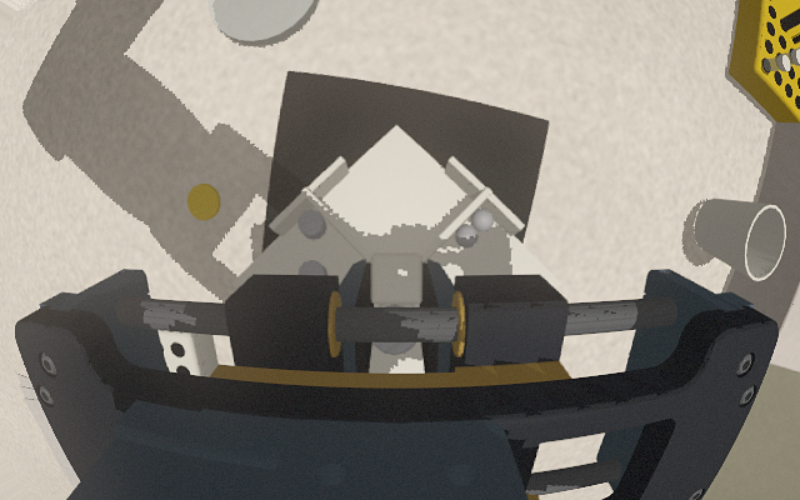

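Emit:
step_arm(
  targets=[
    {"dp":[0,0,0.004],"roll":0,"fingers":0.01},
    {"dp":[0,0,0.008],"roll":0,"fingers":0.01},
    {"dp":[0,0,0.012],"roll":0,"fingers":0.01},
    {"dp":[0,0,0.016],"roll":0,"fingers":0.01},
    {"dp":[0,0,0.02],"roll":0,"fingers":0.01},
    {"dp":[0,0,0.024],"roll":0,"fingers":0.01},
    {"dp":[0,0,0.028],"roll":0,"fingers":0.01},
    {"dp":[0,0,0.032],"roll":0,"fingers":0.01},
    {"dp":[0,0,0.036],"roll":0,"fingers":0.01},
    {"dp":[0,0,0.04],"roll":0,"fingers":0.01},
  ],
  newtons=18,
)

```text
time: 26.07
tool_pos: [0.4797, -0.2906, 0.0935]
ee_rot: [3.142, -0.0, 1.78]
wrist_force: [0.7, -1.1, -0.7]
grip_width: 0.0217
```

```bash
python3 look.py 27
```

```text
26.0667 [ 0.47974353 -0.29060049  0.09352985] [ 1.8000e+02 -1.0000e-02  1.0199e+02] [ 0.71 -1.08 -0.66] [-0.132 -0.047 -0.013] 0.021740991930418927
(0.075, 0.085) (np.int64(205), np.float64(0.07856751356949883))
(0.085, 0.095) (np.int64(209), np.float64(0.07912425815765393))
(0.095, 0.105) (np.int64(175), np.float64(0.08035067690747918))
(0.105, 0.113) (np.int64(151), np.float64(0.09140700895926739))
```

View pics/w27.png

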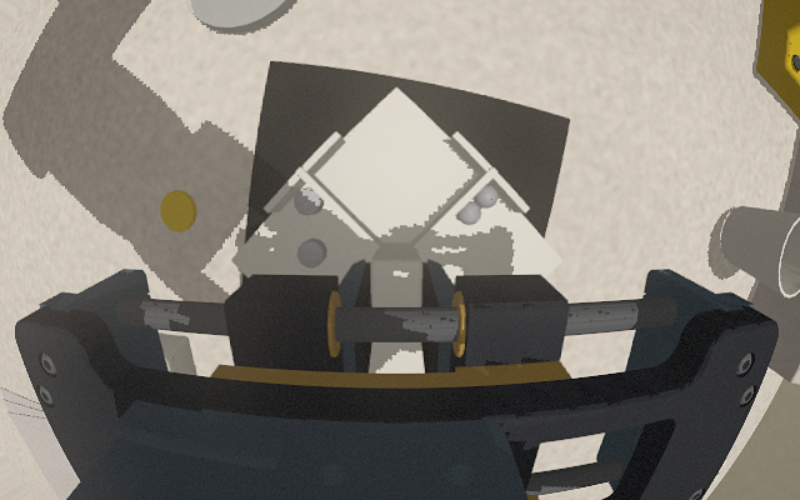

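Levelling nicely by contact. Continue down.

Emit:
step_arm(
  targets=[
    {"dp":[0,0,0.003],"roll":0,"fingers":0.01},
    {"dp":[0,0,0.006],"roll":0,"fingers":0.01},
    {"dp":[0,0,0.009],"roll":0,"fingers":0.01},
    {"dp":[0,0,0.012],"roll":0,"fingers":0.01},
    {"dp":[0,0,0.014],"roll":0,"fingers":0.01},
    {"dp":[0,0,0.016],"roll":0,"fingers":0.01},
    {"dp":[0,0,0.017],"roll":0,"fingers":0.01},
  ],
  newtons=12,
)

```text
time: 26.8
tool_pos: [0.4797, -0.2907, 0.0789]
ee_rot: [3.142, 0.0, 1.78]
wrist_force: [-4.2, 1.0, 16.8]
grip_width: 0.0222
```

```bash
python3 look.py 28
```

```text
26.8 [ 0.47968883 -0.2907063   0.07894759] [1.8000e+02 2.0000e-02 1.0201e+02] [-4.17  1.01 16.76] [0.421 0.877 0.039] 0.022167446783566667
(0.075, 0.085) (np.int64(240), np.float64(0.06772278176104818))
(0.085, 0.095) (np.int64(253), np.float64(0.0669494610947795))
(0.095, 0.105) (np.int64(259), np.float64(0.06624622738757255))
(0.105, 0.113) (np.int64(142), np.float64(0.06603170603347158))
```

View pics/w28.png

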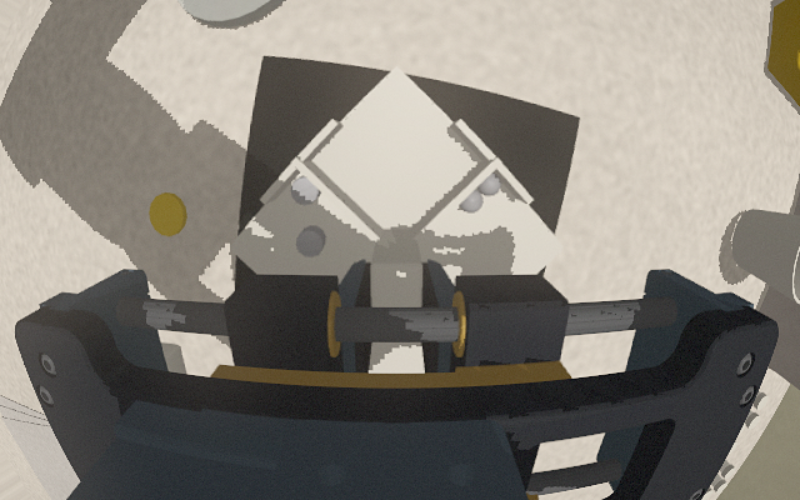

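Emit:
step_arm(
  targets=[
    {"dp":[0,0,-0.002],"roll":0,"fingers":0.024},
    {"dp":[0,0,-0.002],"roll":0,"fingers":0.04},
    {"dp":[0,0,-0.002],"roll":0,"fingers":0.06},
    {"dp":[0,0,-0.002],"roll":0,"fingers":0.06},
    {"dp":[0,0,-0.03],"roll":0,"fingers":0.06},
    {"dp":[0,0,-0.06],"roll":0,"fingers":0.06},
    {"dp":[0,0,-0.1],"roll":0,"fingers":0.06},
    {"dp":[-0.04,0,-0.14],"roll":0,"fingers":0.06},
    {"dp":[-0.07,0,-0.17],"roll":0,"fingers":0.06},
    {"dp":[-0.07,0,-0.19],"roll":0,"fingers":0.06},
    {"dp":[-0.07,0,-0.19],"roll":0,"fingers":0.06},
  ],
)

```text
time: 27.87
tool_pos: [0.4969, -0.3633, 0.2733]
ee_rot: [3.133, 0.01, 1.778]
wrist_force: [1.3, -0.2, 1.6]
grip_width: 0.0598
```

```bash
python3 - <<'E'
from h import *
s=env.get_state();print(s['tool_pos'])
p,d,TC=wshot('w29');np.savez('w29.npz',p=p,d=d,T=TC[0]);shot('scene','c29')
p,dd=shot('side','s29')
cv2.imwrite('pics/s29z.png',cv2.resize(p[180:400,240:460,::-1],None,fx=2.7,fy=2.7))
E
```

```text
[ 0.49690977 -0.36327335  0.27325254]
```

View pics/w29.png

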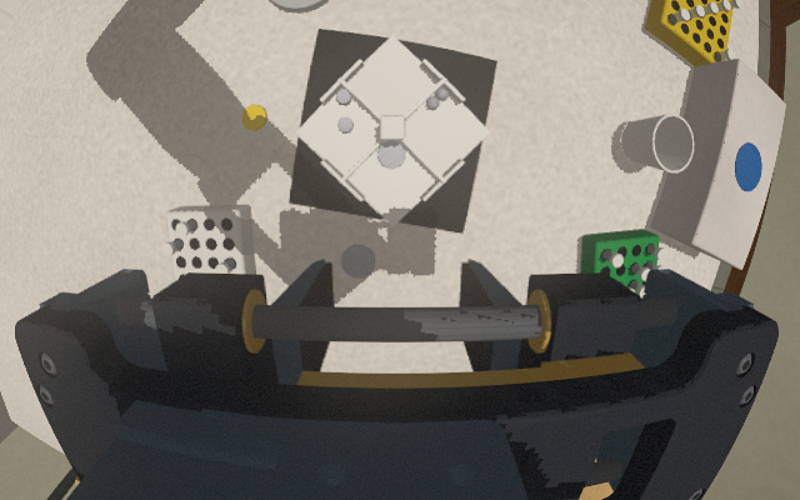

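View pics/s29z.png

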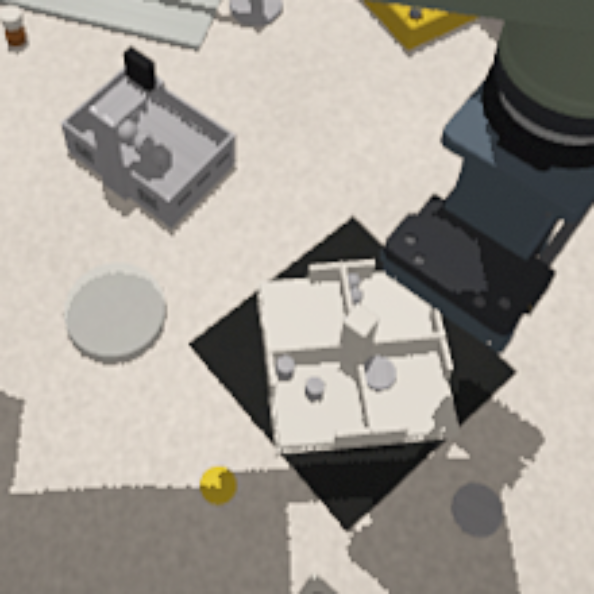

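View pics/c29.png

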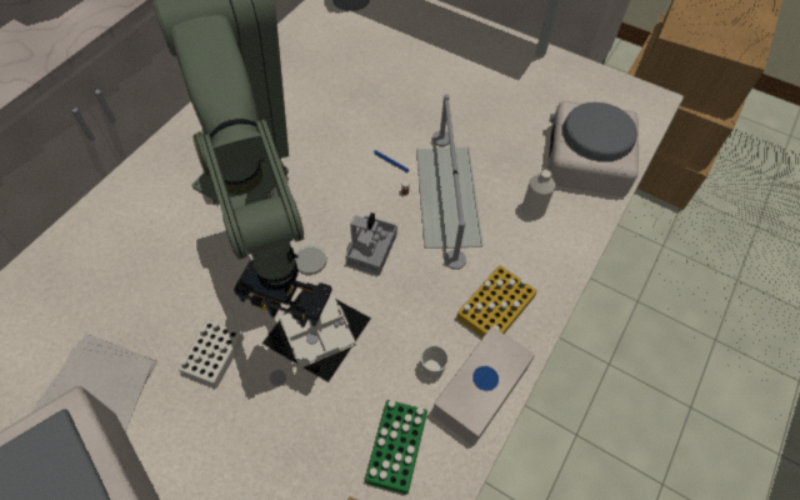

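Emit:
step_arm(
  targets=[
    {"dp":[0.04,0.006,-0.01],"roll":0,"fingers":0.06},
    {"dp":[0.08,0.012,-0.02],"roll":0,"fingers":0.06},
    {"dp":[0.12,0.018,-0.03],"roll":0,"fingers":0.06},
    {"dp":[0.16,0.024,-0.03],"roll":0,"fingers":0.06},
    {"dp":[0.2,0.03,-0.03],"roll":0,"fingers":0.06},
    {"dp":[0.23,0.035,-0.03],"roll":0,"fingers":0.06},
    {"dp":[0.23,0.038,-0.03],"roll":0,"fingers":0.06},
    {"dp":[0.23,0.038,-0.03],"roll":0,"fingers":0.06},
    {"dp":[0.23,0.038,-0.03],"roll":0,"fingers":0.06},
  ],
)

```text
time: 28.77
tool_pos: [0.4832, -0.1261, 0.2958]
ee_rot: [-3.139, -0.001, 1.781]
wrist_force: [0.2, -0.2, -0.3]
grip_width: 0.0599
```

```bash
python3 - <<'E'
from h import *
s=env.get_state();print(s['tool_pos'],np.degrees(s['ee_rot']))
p,d,TC=wshot('w30');np.savez('w30.npz',p=p,d=d,T=TC[0])
cv2.imwrite('pics/w30z.png',cv2.resize(p[0:200,200:460,::-1],None,fx=3,fy=3))
W=wcloud(d,TC)
def an(n,C):
    m=(abs(C[...,0]-.46)<.12)&(abs(C[...,1])<.12)
    P=C[m&(C[...,2]>.043)&(C[...,2]<.057)];r=cv2.minAreaRect(P[:,:2].astype(np.float32)*1000);print(n,len(P),r)
    Q=C[m&(C[...,2]>.150)&(C[...,2]<.165)]
    if len(Q)>4: print(' tabtop',len(Q),Q.mean(0),cv2.minAreaRect(Q[:,:2].astype(np.float32)*1000))
    Q=C[m&(C[...,2]>.112)&(C[...,2]<.128)]
    if len(Q)>4: print(' arm',len(Q),Q.mean(0),cv2.minAreaRect(Q[:,:2].astype(np.float32)*1000))
an('wrist',W)
for c in ['scene','side']: an(c,cloud(c,env.camera(c)[1]))
E
```

```text
[ 0.48317272 -0.12608145  0.2957771 ] [-1.79873766e+02 -2.94936036e-02  1.02060206e+02]
wrist 913 ((459.88623046875, -3.0790176391601562), (100.18494415283203, 140.1505584716797), 11.965265274047852)
 tabtop 398 [ 0.46189923 -0.00309578  0.15594223] ((461.8523254394531, -2.6661243438720703), (11.200250625610352, 29.92500877380371), 12.113458633422852)
 arm 1475 [ 0.43861042 -0.00812858  0.12007889] ((442.8755187988281, -7.0177001953125), (67.23397827148438, 30.79703712463379), 11.367341995239258)
scene 152 ((461.4353942871094, -3.8417205810546875), (98.99064636230469, 144.31314086914062), 12.59441089630127)
 arm 24 [ 0.43979118 -0.01794827  0.11946672] ((438.9280700683594, -18.650421142578125), (24.83208465576172, 70.2750015258789), 77.2700424194336)
side 281 ((459.2078552246094, -1.9600601196289062), (101.74854278564453, 141.932861328125), 12.663037300109863)
 tabtop 63 [ 0.460877  -0.003623   0.1547122] ((461.7029724121094, -2.6994972229003906), (12.796467781066895, 29.265853881835938), 11.69149398803711)
 arm 277 [ 0.43610696 -0.00936869  0.11945455] ((441.9166259765625, -6.190061569213867), (67.42581939697266, 31.967987060546875), 12.623255729675293)
```

View pics/w30z.png

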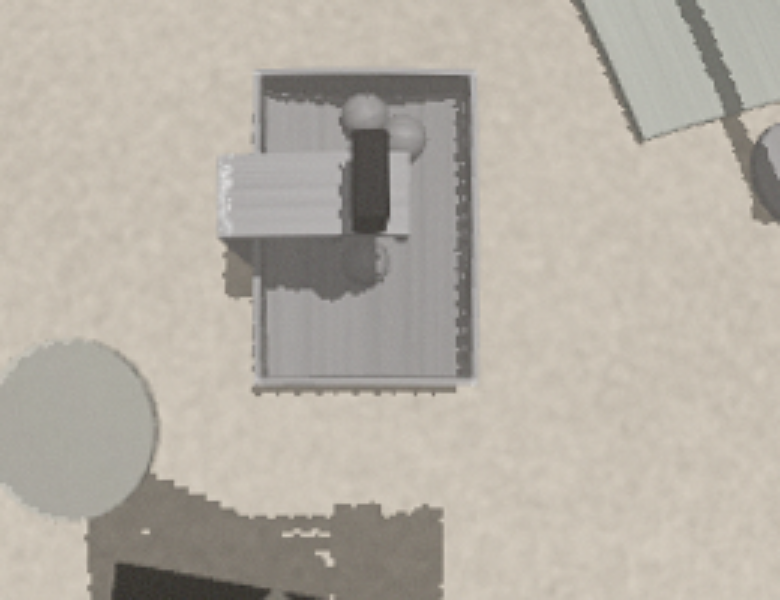

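Emit:
step_arm(
  targets=[
    {"dp":[0.04,0.0015,0.02],"roll":0,"fingers":0.06},
    {"dp":[0.08,0.003,0.04],"roll":0,"fingers":0.06},
    {"dp":[0.11,0.004,0.06],"roll":0,"fingers":0.06},
    {"dp":[0.125,0.0047,0.08],"roll":0,"fingers":0.06},
    {"dp":[0.125,0.0047,0.096],"roll":0,"fingers":0.06},
    {"dp":[0.125,0.0047,0.096],"roll":0,"fingers":0.06},
    {"dp":[0.125,0.0047,0.096],"roll":0,"fingers":0.06},
    {"dp":[0.125,0.0047,0.096],"roll":0,"fingers":0.06},
  ],
)

```text
time: 29.58
tool_pos: [0.4632, -0.0039, 0.2018]
ee_rot: [3.14, 0.001, 1.779]
wrist_force: [-0.3, -0.8, 0.3]
grip_width: 0.06
```

```bash
python3 - <<'E'
from h import *
s=env.get_state();print(s['tool_pos'],np.degrees(s['ee_rot']),s['q'])
p,d,TC=wshot('w31');print(proj_w([.4618,-.0028,.157],TC)*1.25)
E
```

```text
[ 0.4632263  -0.00392363  0.20180775] [1.79911317e+02 3.22218732e-02 1.01912239e+02] [-3.31768169e-02  1.67674565e-01  1.85657920e+00 -1.96572315e-04
  1.11570158e+00 -2.40998793e-01]
[394.20532594 273.48473669]
```

View pics/w31.png

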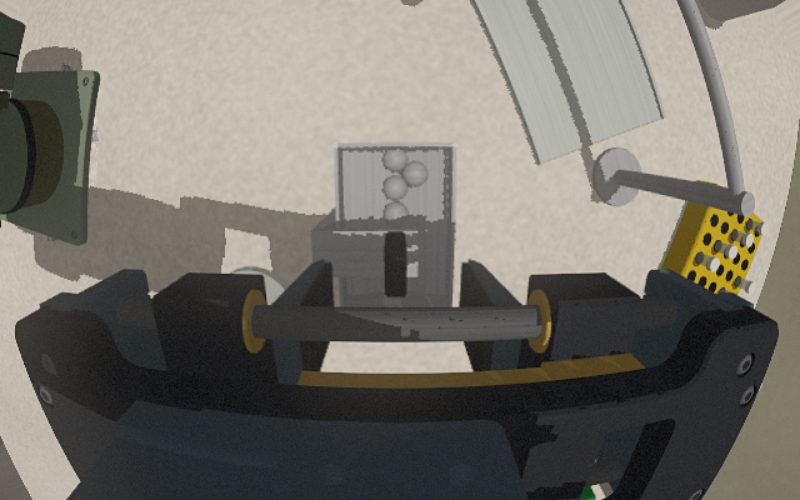

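Emit:
step_arm(
  targets=[
    {"dp":[0,-0.001,0.03],"roll":0,"fingers":0.06},
    {"dp":[0,-0.001,0.055],"roll":0,"fingers":0.06},
    {"dp":[0,-0.001,0.055],"roll":0,"fingers":0.06},
    {"dp":[0,-0.001,0.055],"roll":0,"fingers":0.005},
    {"dp":[0,-0.001,0.055],"roll":0,"fingers":0.005},
    {"dp":[0,-0.001,0.055],"roll":0,"fingers":0.005},
    {"dp":[0,-0.001,0.055],"roll":0,"fingers":0.005},
    {"dp":[0,-0.001,0.055],"roll":0,"fingers":0.005},
    {"dp":[0,-0.001,0.055],"roll":0,"fingers":0.005},
    {"dp":[0,-0.001,0.055],"roll":0,"fingers":0.005},
  ],
  newtons=50,
)

```text
time: 30.47
tool_pos: [0.4615, -0.0032, 0.1463]
ee_rot: [3.141, 0.0, 1.78]
wrist_force: [0.5, 0.7, -0.0]
grip_width: 0.0158
```

```bash
python3 - <<'E'
from h import *
s=env.get_state();print(s['tool_pos'],np.degrees(s['ee_rot']),s['wrist_force'],s['grip_width'])
p,d=shot('scene','c32');np.save('c32d.npy',d);cv2.imwrite('pics/c32z.png',cv2.resize(p[65:220,320:395,::-1],None,fx=3.87,fy=3.87))
p,d2=shot('side','s32');cv2.imwrite('pics/s32z.png',cv2.resize(p[95:200,170:350,::-1],None,fx=4.4,fy=4.4))
E
```

```text
[ 0.46148181 -0.0031896   0.1463354 ] [1.79955745e+02 1.03065075e-02 1.02003848e+02] [ 0.53065733  0.65483722 -0.02049562] 0.015843635078487038
```

View pics/c32z.png

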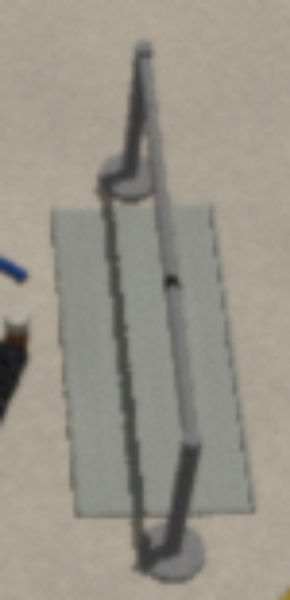

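View pics/s32z.png

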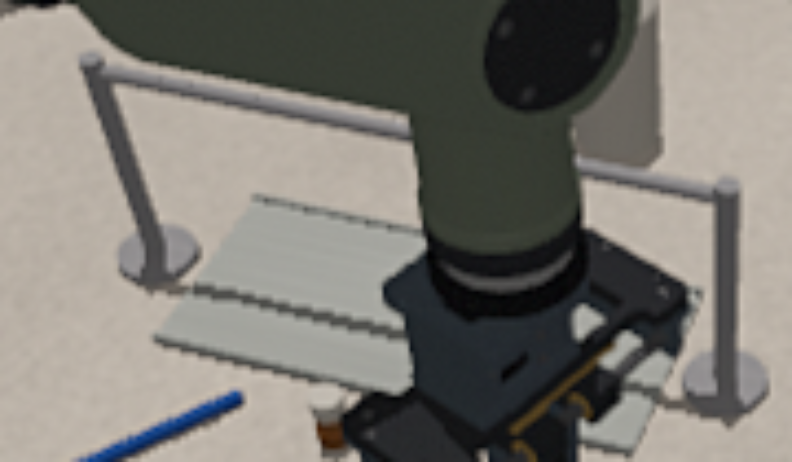

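Emit:
step_arm(
  targets=[
    {"dp":[0,0,0],"roll":0,"fingers":0.005},
    {"dp":[0,0,0],"roll":0,"fingers":0.005},
    {"dp":[0,0,0],"roll":0,"fingers":0.005},
  ],
)

```text
time: 30.82
tool_pos: [0.4617, -0.0032, 0.1461]
ee_rot: [3.141, 0.0, 1.78]
wrist_force: [0.5, -0.1, 0.7]
grip_width: 0.012
```

```bash
python3 - <<'E'
from h import *
f=lambda a,z:rayz('scene',np.array(a)/3.87+np.array([320,65]),z)[:2]
g=lambda a,z:rayz('side',np.array(a)/4.4+np.array([170,95]),z)[:2]
for n,h,A,B in [('scene',f,(143,46),(191,442)),('side',g,(92,62),(727,186))]:
    a,b=h(A,.180),h(B,.180);e=a-b;print(n,a,b,np.linalg.norm(e),np.degrees(np.arctan2(e[1],e[0])),(a+b)/2)
print('mark',f((172,282),.175),rayz('side',np.array((347,160))/1.25,.175))
im=cv2.imread('pics/side0.png');cv2.imwrite('pics/mk.png',cv2.resize(im[140:180,310:390],None,fx=8,fy=8,interpolation=0))
im=cv2.imread('pics/c32.png');cv2.imwrite('pics/mk2.png',cv2.resize(im[155:190,430:480],None,fx=8,fy=8,interpolation=0))
# pan base corners check: scene drip pan
E
```

```text
scene [0.4256888  0.45275538] [0.67374497 0.08584944] 0.4428903263907998 124.06166828582057 [0.54971688 0.26930241]
side [0.42277997 0.44732988] [0.66952227 0.08903941] 0.43503313132139826 124.55384480310425 [0.54615112 0.26818465]
mark [0.58081943 0.22547103] [0.57436589 0.22317446 0.175     ]
```

View pics/mk.png

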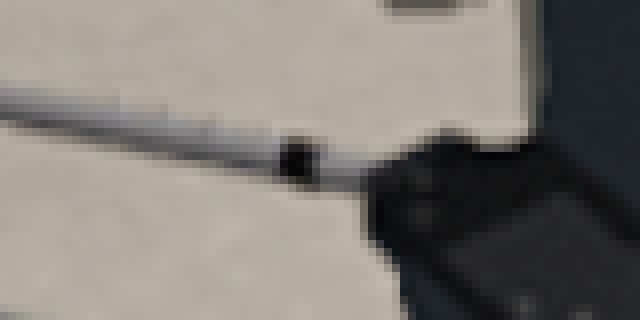

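View pics/mk2.png

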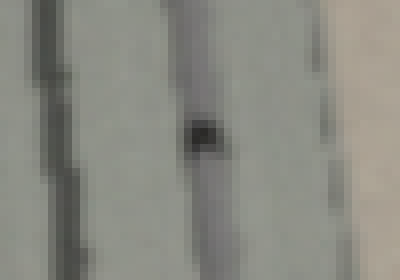

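Emit:
step_arm(
  targets=[
    {"dp":[0,0,-0.004],"roll":0,"fingers":0.005},
    {"dp":[0,0,-0.01],"roll":0,"fingers":0.005},
    {"dp":[0,0,-0.02],"roll":0,"fingers":0.005},
    {"dp":[0,0,-0.03],"roll":0,"fingers":0.005},
    {"dp":[0,0,-0.04],"roll":0,"fingers":0.005},
    {"dp":[0,0,-0.05],"roll":0,"fingers":0.005},
    {"dp":[0,0,-0.06],"roll":0,"fingers":0.005},
    {"dp":[0,0,-0.07],"roll":0,"fingers":0.005},
    {"dp":[0,0,-0.08],"roll":0,"fingers":0.005},
    {"dp":[0,0,-0.09],"roll":0,"fingers":0.005},
    {"dp":[0,0,-0.095],"roll":0,"fingers":0.005},
    {"dp":[0,0,-0.095],"roll":0,"fingers":0.005},
  ],
)

```text
time: 31.82
tool_pos: [0.4619, -0.0033, 0.2422]
ee_rot: [3.139, 0.001, 1.78]
wrist_force: [0.6, -0.4, -4.8]
grip_width: 0.0122
```

```bash
python3 - <<'E'
from h import *
s=env.get_state();print(s['tool_pos'],np.degrees(s['ee_rot']),s['wrist_force'],s['torque'],s['grip_width'])
p,d,TC=wshot('w33');shot('side','s33')
E
```

```text
[ 0.46192859 -0.00325191  0.24223535] [1.79858127e+02 3.64763082e-02 1.01998018e+02] [ 0.6287384  -0.40776648 -4.80245047] [ 0.00397058 -0.04752287 -0.06407684] 0.012197885147980845
```

View pics/w33.png

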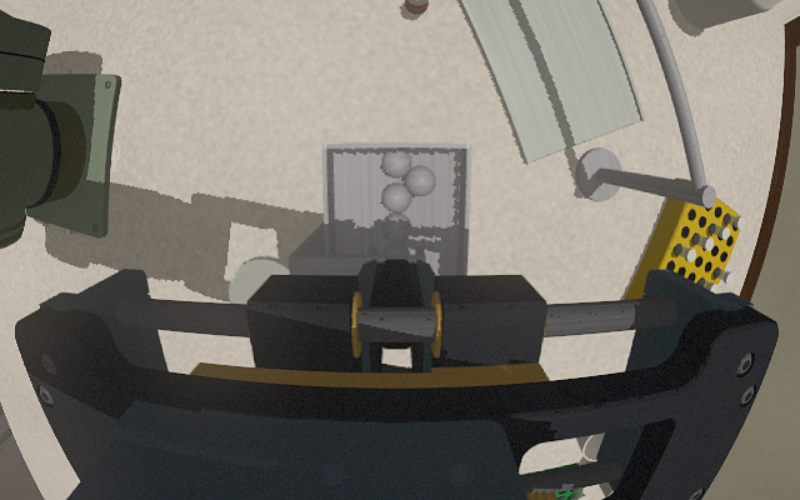

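View pics/s33.png

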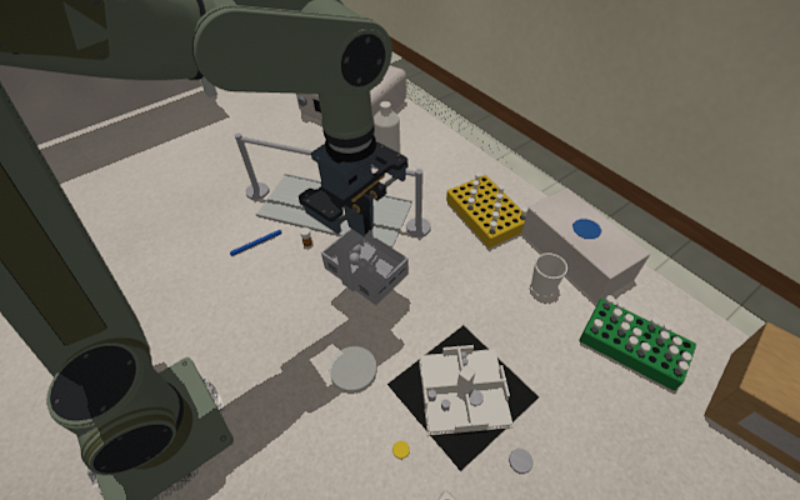

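Emit:
step_arm(
  targets=[
    {"dp":[0.004,0,0],"roll":0,"fingers":0.005},
    {"dp":[0.012,0,0],"roll":-1,"fingers":0.005},
    {"dp":[0.024,0.001,0],"roll":-2,"fingers":0.005},
    {"dp":[0.038,0.002,0],"roll":-3,"fingers":0.005},
    {"dp":[0.052,0.003,0],"roll":-5,"fingers":0.005},
    {"dp":[0.066,0.004,0],"roll":-7,"fingers":0.005},
    {"dp":[0.08,0.005,0],"roll":-9,"fingers":0.005},
    {"dp":[0.094,0.006,0],"roll":-11,"fingers":0.005},
    {"dp":[0.108,0.007,0],"roll":-13,"fingers":0.005},
    {"dp":[0.122,0.008,0],"roll":-15,"fingers":0.005},
    {"dp":[0.136,0.009,0],"roll":-17,"fingers":0.005},
    {"dp":[0.15,0.009,0],"roll":-19,"fingers":0.005},
  ],
)

```text
time: 32.92
tool_pos: [0.4382, 0.1467, 0.2405]
ee_rot: [-3.141, -0.001, 2.115]
wrist_force: [0.2, -0.4, -5.0]
grip_width: 0.0116
```

```bash
python3 - <<'E'
from h import *
s=env.get_state();print(s['tool_pos'],np.degrees(s['ee_rot']),s['q'])
p,d,TC=wshot('w34')
E
```

```text
[0.43823629 0.14667445 0.24045284] [-1.79949459e+02 -3.60236171e-02  1.21163371e+02] [ 2.97815414e-01  1.36395983e-01  1.79179571e+00  4.21374666e-04
  1.21440969e+00 -2.46235499e-01]
```

View pics/w34.png

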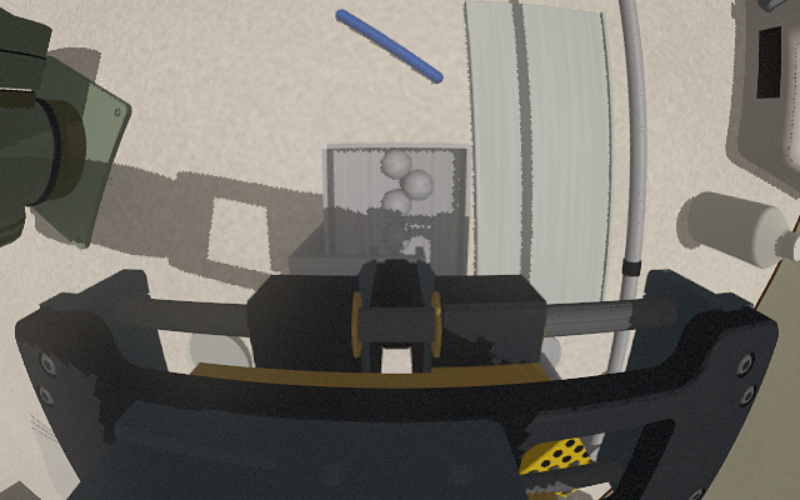

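```bash
python3 - <<'E'
from h import *
TC=wristT();s=env.get_state();print(s['tool_pos'],s['q'])
f=lambda a,z=.172:wrist_at_z(np.array(a)/1.25,z,TC)[:2]
print('mark',f((632,268)))
a,b=f((627,10)),f((632,268));print(a,b,np.degrees(np.arctan2(*(a-b)[::-1])))
c=f((640,150));print(c,np.degrees(np.arctan2(*(c-b)[::-1])),np.degrees(np.arctan2(*(a-c)[::-1])))
E
```

```text
[0.43774089 0.14887424 0.24047389] [ 0.30062358  0.13657178  1.79153224  0.00362438  1.2142118  -0.24639104]
mark [0.57734068 0.22813079]
[0.47792615 0.37113286] [0.57734068 0.22813079] 124.8068900187967
[0.53325975 0.29436805] 123.64378685592541 125.78481250810975
```

Emit:
step_arm(
  targets=[
    {"dp":[0.012,0.004,0],"roll":-1,"fingers":0.005},
    {"dp":[0.025,0.009,0],"roll":-2,"fingers":0.005},
    {"dp":[0.038,0.014,0],"roll":-3,"fingers":0.005},
    {"dp":[0.051,0.02,0],"roll":-3.4,"fingers":0.005},
    {"dp":[0.064,0.026,0],"roll":-3.4,"fingers":0.005},
    {"dp":[0.077,0.031,0],"roll":-3.4,"fingers":0.005},
    {"dp":[0.09,0.036,0],"roll":-3.4,"fingers":0.005},
    {"dp":[0.103,0.041,0],"roll":-3.4,"fingers":0.005},
    {"dp":[0.115,0.046,0],"roll":-3.4,"fingers":0.005},
    {"dp":[0.124,0.05,0],"roll":-3.4,"fingers":0.005},
    {"dp":[0.128,0.0515,0],"roll":-3.4,"fingers":0.005},
    {"dp":[0.128,0.0515,0],"roll":-3.4,"fingers":0.005},
  ],
)

```text
time: 33.97
tool_pos: [0.4169, 0.2824, 0.2407]
ee_rot: [-3.141, -0.0, 2.173]
wrist_force: [0.7, -0.5, -4.3]
grip_width: 0.0117
```

```bash
python3 - <<'E'
from h import *
s=env.get_state();print(s['tool_pos'],np.degrees(s['ee_rot']),s['q'])
p,d,TC=wshot('w35');shot('side','s35')
E
```

```text
[0.41689477 0.28240109 0.240723  ] [-1.79980977e+02 -1.28028352e-03  1.24475640e+02] [ 5.72542684e-01  2.01995067e-01  1.70844041e+00  1.34166593e-05
  1.23148971e+00 -2.91752161e-02]
```

View pics/w35.png

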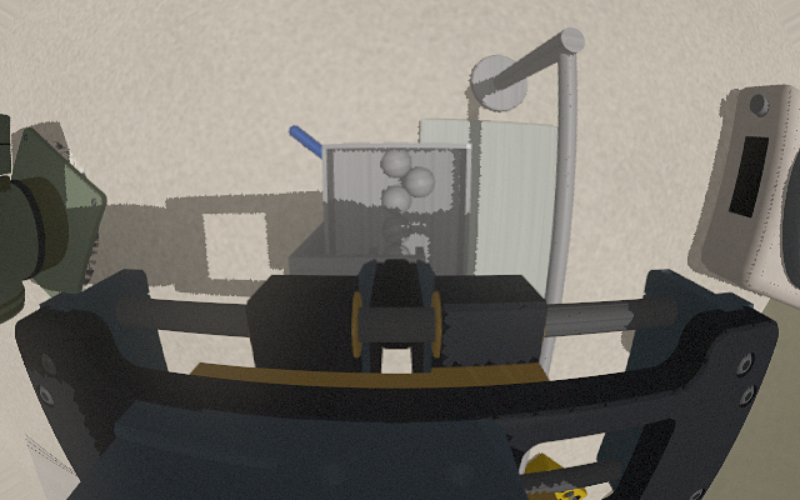

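View pics/s35.png

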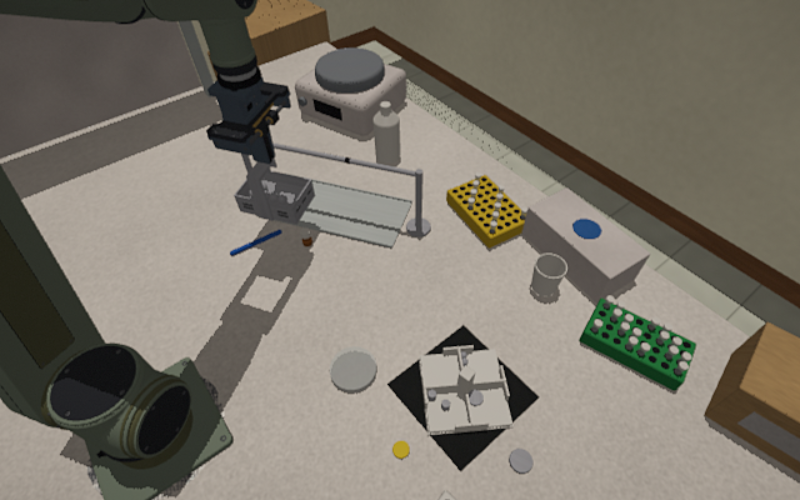

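```bash
python3 - <<'E'
from h import *
TC=wristT();s=env.get_state();print(s['tool_pos'])
Rm=R.from_euler('xyz',s['ee_rot']).as_matrix()
for a in [(567,80),(566,150),(563,220),(557,270)]:
    q=wrist_at_z(np.array(a)/1.25,.172,TC);print((Rm.T@(q-s['tool_pos'])).round(4))
p,d,TC=wshot('w35b');W=wcloud(d,TC);L=(W-s['tool_pos'])@Rm
m=(L[...,1]>.05)&(L[...,1]<.15)&(W[...,2]>.160)&(W[...,2]<.178)&(L[...,0]<.18)
P=L[m];print(m.sum())
for x in np.arange(0.02,.18,.03):
    k=abs(P[:,0]-x)<.015
    if k.sum()>3: print(round(x,2),k.sum(),P[k][:,1].mean().round(4),P[k][:,2].min().round(4))
# basket tab/arm/lips: any tilt? rim pts
m=(abs(L[...,1])<.06)&(L[...,0]>.02)&(L[...,0]<.09)&(W[...,2]>.13)&(W[...,2]<.16);P=W[m];print(len(P),np.median(P,0))
E
```

```text
[0.41704181 0.2812557  0.24077484]
[0.1129 0.1014 0.0686]
[0.07   0.1012 0.0687]
[0.0271 0.102  0.0687]
[-0.0051  0.1014  0.0687]
3591
0.02 589 0.1009 0.064
0.05 594 0.1011 0.0643
0.08 605 0.1011 0.0641
0.11 585 0.1012 0.0637
0.14 308 0.0992 0.0626
1131 [0.37804342 0.32980074 0.14349534]
```

Emit:
step_arm(
  targets=[
    {"dp":[0,0.004,0],"roll":0,"fingers":0.005},
    {"dp":[0,0.012,0],"roll":0,"fingers":0.005},
    {"dp":[0,0.022,0],"roll":0,"fingers":0.005},
    {"dp":[0,0.032,0],"roll":0,"fingers":0.005},
    {"dp":[0,0.042,0],"roll":0,"fingers":0.005},
    {"dp":[0,0.052,0],"roll":0,"fingers":0.005},
    {"dp":[0,0.062,0],"roll":0,"fingers":0.005},
    {"dp":[0,0.072,0],"roll":0,"fingers":0.005},
    {"dp":[0,0.082,0],"roll":0,"fingers":0.005},
    {"dp":[0,0.091,0],"roll":0,"fingers":0.005},
    {"dp":[0,0.097,0],"roll":0,"fingers":0.005},
    {"dp":[0,0.1,0],"roll":0,"fingers":0.005},
  ],
)

```text
time: 35.12
tool_pos: [0.5005, 0.3387, 0.2407]
ee_rot: [3.141, 0.0, 2.171]
wrist_force: [-1.1, -0.5, -3.6]
grip_width: 0.0118
```

Emit:
step_arm(
  targets=[
    {"dp":[0,0.001,0],"roll":0,"fingers":0.005},
    {"dp":[0,0.001,0],"roll":0,"fingers":0.005},
    {"dp":[0,0.001,0],"roll":0,"fingers":0.005},
  ],
)

```text
time: 35.37
tool_pos: [0.5001, 0.3384, 0.241]
ee_rot: [-3.141, 0.0, 2.171]
wrist_force: [-0.8, 0.2, -4.6]
grip_width: 0.0118
```

```bash
python3 - <<'E'
from h import *
s=env.get_state();print(s['tool_pos'],np.degrees(s['ee_rot']),s['wrist_force'])
Rm=R.from_euler('xyz',s['ee_rot']).as_matrix()
p,d,TC=wshot('w36');W=wcloud(d,TC);L=(W-s['tool_pos'])@Rm
m=(L[...,1]>-.05)&(L[...,1]<.05)&(W[...,2]>.162)&(W[...,2]<.178)&(L[...,0]<.18)&(L[...,0]>.02)
P=L[m]
for x in np.arange(0.02,.18,.02):
    k=abs(P[:,0]-x)<.01
    if k.sum()>3: print(round(x,2),k.sum(),np.median(P[k][:,1]).round(4),P[k][:,2].min().round(4))
p,_=shot('side','s36');cv2.imwrite('pics/s36z.png',cv2.resize(p[90:200,180:320,::-1],None,fx=5,fy=5))
p,_=shot('scene','c36');cv2.imwrite('pics/c36z.png',cv2.resize(p[60:200,290:420,::-1],None,fx=4,fy=4))
E
```

```text
[0.50009936 0.33842748 0.24099826] [-1.79969562e+02  2.86645606e-03  1.24397715e+02] [-0.80874681  0.19534081 -4.60783802]
0.02 240 0.0017 0.064
0.04 497 0.0016 0.0639
0.06 464 0.0016 0.0643
0.08 471 0.0022 0.0642
0.1 472 0.0022 0.064
0.12 453 0.0022 0.064
0.14 99 0.0029 0.063
```

View pics/w36.png

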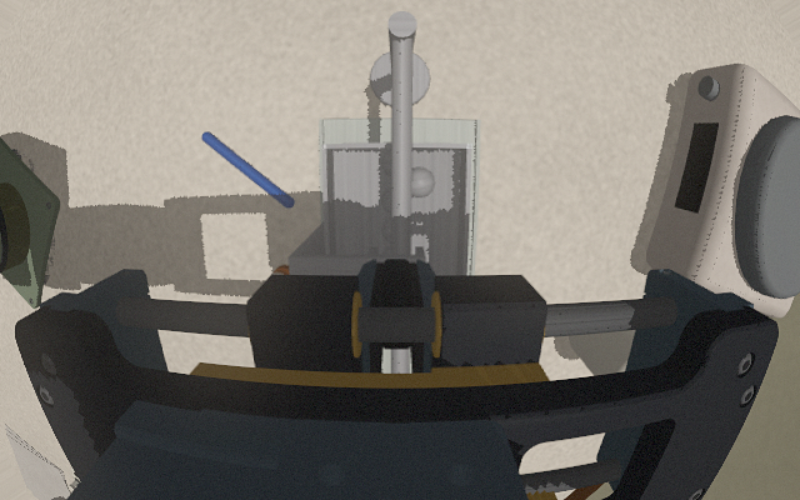

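View pics/s36z.png

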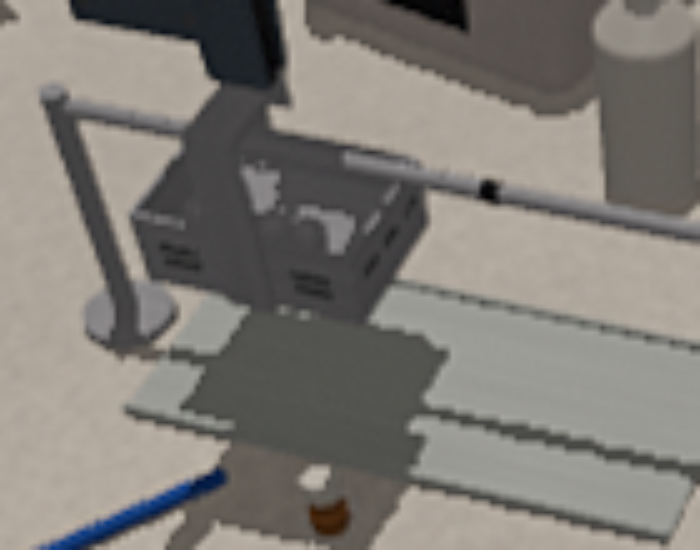

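Emit:
step_arm(
  targets=[
    {"dp":[0,0.002,0],"roll":0,"fingers":0.005},
    {"dp":[0,0.002,0.005],"roll":0,"fingers":0.005},
    {"dp":[0,0.002,0.01],"roll":0,"fingers":0.005},
    {"dp":[0,0.002,0.015],"roll":0,"fingers":0.005},
    {"dp":[0,0.002,0.02],"roll":0,"fingers":0.005},
    {"dp":[0,0.002,0.024],"roll":0,"fingers":0.005},
    {"dp":[0,0.002,0.028],"roll":0,"fingers":0.005},
    {"dp":[0,0.002,0.03],"roll":0,"fingers":0.005},
    {"dp":[0,0.002,0.032],"roll":0,"fingers":0.005},
  ],
)

```text
time: 36.27
tool_pos: [0.5021, 0.3398, 0.2086]
ee_rot: [-3.141, 0.0, 2.171]
wrist_force: [-0.2, 0.4, -3.9]
grip_width: 0.0117
```

Emit:
step_arm(
  targets=[
    {"dp":[0,0,0.001],"roll":0,"fingers":0.005},
    {"dp":[0,0,0.002],"roll":0,"fingers":0.005},
    {"dp":[0,0,0.003],"roll":0,"fingers":0.005},
    {"dp":[0,0,0.003],"roll":0,"fingers":0.005},
  ],
)

```text
time: 36.6
tool_pos: [0.5022, 0.3399, 0.207]
ee_rot: [3.141, 0.0, 2.171]
wrist_force: [-0.8, -0.7, 0.7]
grip_width: 0.0117
```

```bash
python3 - <<'E'
from h import *
s=env.get_state();print(s['tool_pos'],np.degrees(s['ee_rot']),s['wrist_force'],s['torque'])
p,_=shot('side','s37');cv2.imwrite('pics/s37z.png',cv2.resize(p[90:200,180:320,::-1],None,fx=5,fy=5))
E
```

```text
[0.50219908 0.33987354 0.20697386] [1.79937765e+02 5.78208248e-03 1.24402006e+02] [-0.77559806 -0.741357    0.66429237] [-0.16205642  0.22797204  0.0091245 ]
```

View pics/s37z.png

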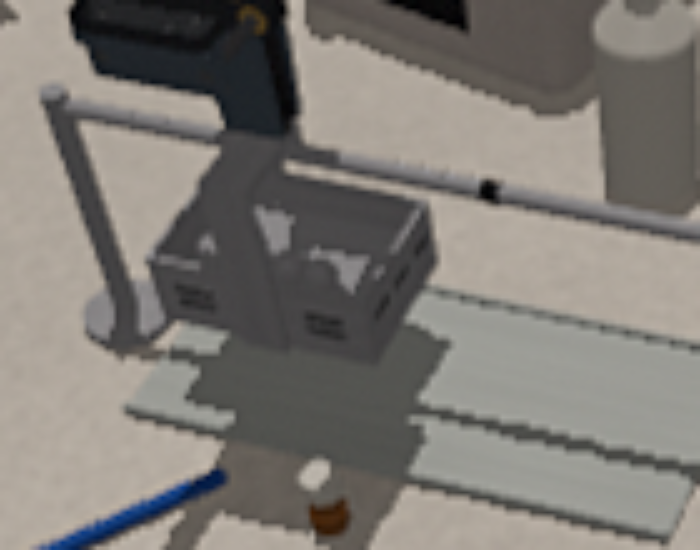

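Emit:
step_arm(
  targets=[
    {"dp":[0,0,0],"roll":0,"fingers":0.005},
    {"dp":[0,0,0],"roll":0,"fingers":0.005},
    {"dp":[0,0,0],"roll":0,"fingers":0.005},
    {"dp":[-0.002,0,0],"roll":0,"fingers":0.005},
    {"dp":[-0.006,0,0],"roll":0,"fingers":0.005},
    {"dp":[-0.012,0,0],"roll":0,"fingers":0.005},
    {"dp":[-0.018,0,0],"roll":0,"fingers":0.005},
    {"dp":[-0.024,0,0],"roll":0,"fingers":0.005},
    {"dp":[-0.03,0,0],"roll":0,"fingers":0.005},
    {"dp":[-0.036,0,0],"roll":0,"fingers":0.005},
    {"dp":[-0.042,0,0],"roll":0,"fingers":0.005},
    {"dp":[-0.048,0,0],"roll":0,"fingers":0.005},
  ],
)

```text
time: 37.65
tool_pos: [0.5297, 0.3013, 0.2069]
ee_rot: [3.138, -0.002, 2.171]
wrist_force: [-2.7, 3.9, 5.2]
grip_width: 0.012
```

```bash
python3 - <<'E'
from h import *
s=env.get_state();print(s['tool_pos'],np.degrees(s['ee_rot']),s['wrist_force'],s['torque'],s['grip_width'])
p,_=shot('side','s38');cv2.imwrite('pics/s38z.png',cv2.resize(p[90:200,180:320,::-1],None,fx=5,fy=5))
E
```

```text
[0.52973743 0.3013071  0.20693466] [ 1.79816400e+02 -1.31284838e-01  1.24375818e+02] [-2.65681467  3.86347044  5.21526955] [ 0.82480159  0.50397133 -0.02459674] 0.011950503247922187
```

View pics/s38z.png

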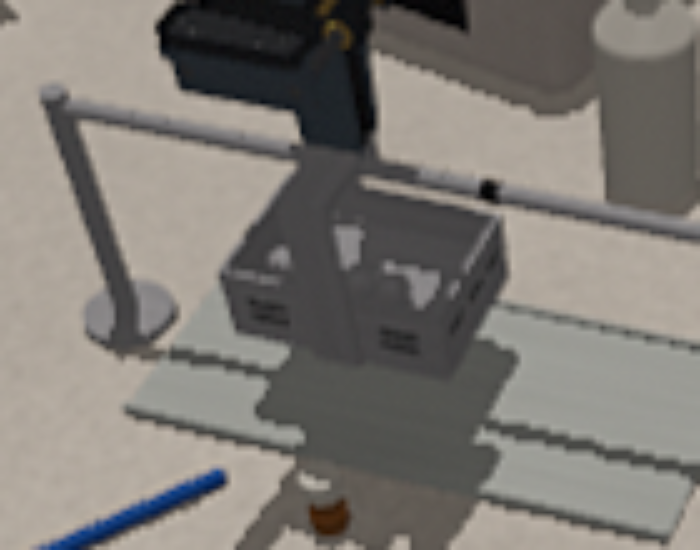

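Emit:
step_arm(
  targets=[
    {"dp":[-0.006,0,-0.0005],"roll":0,"fingers":0.005},
    {"dp":[-0.013,0,-0.0005],"roll":0,"fingers":0.005},
    {"dp":[-0.02,0,-0.0005],"roll":0,"fingers":0.005},
    {"dp":[-0.028,0,-0.0005],"roll":0,"fingers":0.005},
    {"dp":[-0.036,0,-0.0005],"roll":0,"fingers":0.005},
    {"dp":[-0.044,0,-0.0005],"roll":0,"fingers":0.005},
    {"dp":[-0.052,0,-0.0005],"roll":0,"fingers":0.005},
    {"dp":[-0.06,0,-0.0005],"roll":0,"fingers":0.005},
    {"dp":[-0.068,0,-0.0005],"roll":0,"fingers":0.005},
    {"dp":[-0.074,0,-0.0005],"roll":0,"fingers":0.005},
    {"dp":[-0.078,0,-0.0005],"roll":0,"fingers":0.005},
    {"dp":[-0.078,0,-0.0005],"roll":0,"fingers":0.005},
  ],
)

```text
time: 38.7
tool_pos: [0.5743, 0.2348, 0.2069]
ee_rot: [3.141, 0.001, 2.17]
wrist_force: [-1.3, 1.6, 5.3]
grip_width: 0.0113
```

```bash
python3 - <<'E'
from h import *
s=env.get_state();print(s['tool_pos'],np.degrees(s['ee_rot']),s['wrist_force'],s['torque'],s['grip_width'])
m=np.array([.5773,.2265]);u=np.array([-.565,.825]);x=np.array([.825,.565]);e=s['tool_pos'][:2]-m;print('along',e@u,'perp',e@x)
p,_=shot('side','s39');cv2.imwrite('pics/s39z.png',cv2.resize(p[90:200,220:360,::-1],None,fx=5,fy=5))
p,_=shot('scene','c39');cv2.imwrite('pics/c39z.png',cv2.resize(p[60:200,300:430,::-1],None,fx=4.2,fy=4.2))
E
```

```text
[0.57426937 0.23476022 0.2069268 ] [1.79941502e+02 4.71738136e-02 1.24344571e+02] [-1.29965879  1.63962512  5.25336652] [0.37661034 0.22896669 0.01434085] 0.011319168116940774
along 0.008526988938955635 perp 0.0021667498408943116
```

View pics/s39z.png

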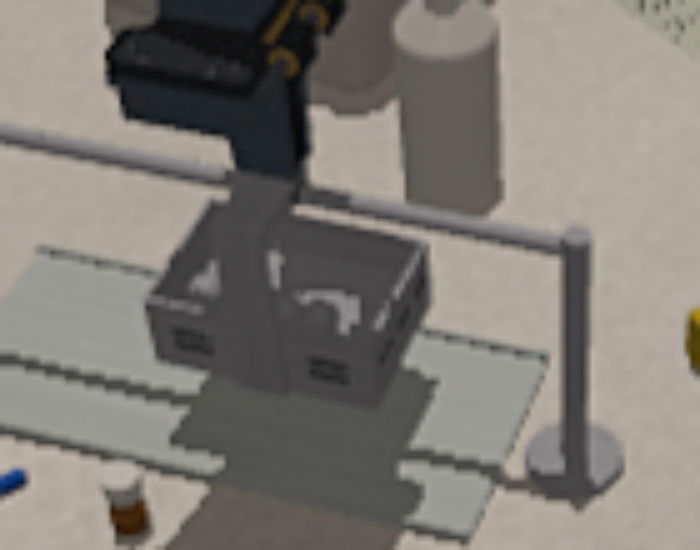

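View pics/c39z.png

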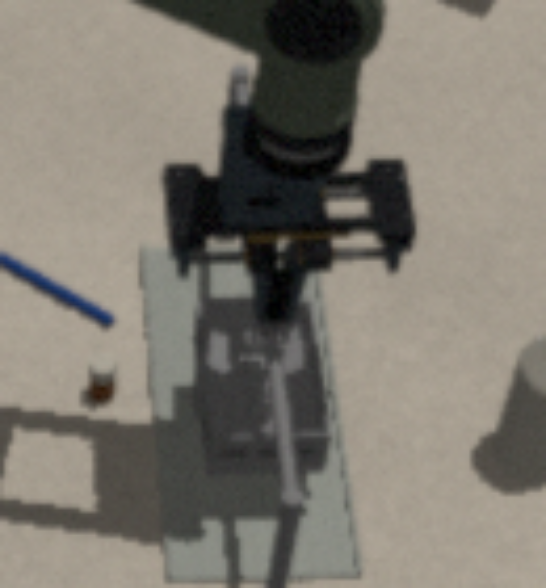

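Emit:
step_arm(
  targets=[
    {"dp":[-0.004,0,0],"roll":0,"fingers":0.005},
    {"dp":[-0.0085,0,0],"roll":0,"fingers":0.005},
    {"dp":[-0.0085,0,0],"roll":0,"fingers":0.005},
    {"dp":[-0.0085,0,0],"roll":0,"fingers":0.005},
  ],
)

```text
time: 39.13
tool_pos: [0.5788, 0.2281, 0.2069]
ee_rot: [3.141, 0.001, 2.171]
wrist_force: [-1.9, 2.0, 5.6]
grip_width: 0.0119
```

```bash
python3 - <<'E'
from h import *
s=env.get_state();print(s['tool_pos'],s['wrist_force'])
m=np.array([.5773,.2265]);u=np.array([-.565,.825]);x=np.array([.825,.565]);e=s['tool_pos'][:2]-m;print('along',e@u,'perp',e@x)
C=cloud('side',env.camera('side')[1])
M=(C[...,2]>.112)&(np.hypot(C[...,0]-m[0],C[...,1]-m[1])<.09)&(C[...,2]<.19)
P=C[M];a=(P[:,:2]-m)@u;b=(P[:,:2]-m)@x
k=(P[:,2]>.177)&(P[:,2]<.187)&(b<-.005)&(b>-.06);print('arm top along',k.sum(),np.percentile(a[k],[1,50,99]))
C2=cloud('scene',env.camera('scene')[1]);
E
```

```text
[0.57884128 0.22807983 0.20694027] [-1.90861103  2.02836064  5.55429886]
along 0.00043253278797908824 perp 0.002164162281185496
arm top along 141 [-0.01319897  0.0014815   0.0170628 ]
```

Emit:
step_arm(
  targets=[
    {"dp":[-0.0015,0,-0.001],"roll":0,"fingers":0.005},
    {"dp":[-0.0015,0,-0.001],"roll":0,"fingers":0.014},
    {"dp":[-0.0015,0,-0.001],"roll":0,"fingers":0.02},
    {"dp":[-0.0015,0,-0.001],"roll":0,"fingers":0.04},
    {"dp":[-0.0015,0,-0.001],"roll":0,"fingers":0.05},
    {"dp":[-0.0015,0,-0.001],"roll":0,"fingers":0.05},
    {"dp":[-0.0015,0,-0.02],"roll":0,"fingers":0.05},
    {"dp":[-0.0015,0,-0.05],"roll":0,"fingers":0.05},
    {"dp":[-0.0015,0,-0.08],"roll":0,"fingers":0.05},
    {"dp":[-0.04,-0.03,-0.1],"roll":0,"fingers":0.05},
    {"dp":[-0.07,-0.06,-0.12],"roll":0,"fingers":0.05},
    {"dp":[-0.1,-0.09,-0.12],"roll":0,"fingers":0.05},
  ],
)

```text
time: 40.23
tool_pos: [0.5641, 0.1106, 0.3274]
ee_rot: [3.137, 0.003, 2.173]
wrist_force: [0.9, -0.8, 0.6]
grip_width: 0.0502
```

Emit:
step_arm(
  targets=[
    {"dp":[-0.04,-0.02,0],"roll":0,"fingers":0.05},
    {"dp":[-0.07,-0.05,0],"roll":0,"fingers":0.05},
    {"dp":[-0.07,-0.05,0],"roll":0,"fingers":0.05},
    {"dp":[-0.07,-0.05,0],"roll":0,"fingers":0.05},
    {"dp":[-0.07,-0.05,0],"roll":0,"fingers":0.05},
    {"dp":[-0.07,-0.05,0],"roll":0,"fingers":0.05},
  ],
)

```text
time: 40.73
tool_pos: [0.5616, 0.0262, 0.3245]
ee_rot: [3.141, -0.0, 2.172]
wrist_force: [-0.3, 0.1, -0.1]
grip_width: 0.0503
```

```bash
python3 - <<'E'
from h import *
s=env.get_state();print(s['time'],s['tool_pos'])
p,d,TC=wshot('w40')
p,ds=shot('side','s40');cv2.imwrite('pics/s40z.png',cv2.resize(p[90:200,220:360,::-1],None,fx=5,fy=5))
p,dc=shot('scene','c40');cv2.imwrite('pics/c40z.png',cv2.resize(p[60:200,300:430,::-1],None,fx=4.2,fy=4.2))
m=np.array([.5773,.2265]);u=np.array([-.565,.825]);x=np.array([.825,.565])
for n,C in [('side',cloud('side',ds)),('scene',cloud('scene',dc)),('wrist',wcloud(d,TC))]:
    P=C[(np.hypot(C[...,0]-m[0],C[...,1]-m[1])<.12)];a=(P[:,:2]-m)@u;b=(P[:,:2]-m)@x;z=P[:,2]
    k=(z>.177)&(z<.19)&(b<-.009)&(b>-.06);print(n,'arm',k.sum(),np.percentile(a[k],[1,50,99]) if k.sum() else '')
    k=(z>.213)&(z<.225);print('  tabtop',k.sum(),(a[k].mean(),b[k].mean(),z[k].mean()) if k.sum() else '')
E
```

```text
40.7333 [0.56156428 0.02615571 0.32451212]
side arm 131 [-0.01428712 -0.00045103  0.01606876]
  tabtop 38 (np.float64(3.416495681368648e-05), np.float64(-0.0011475047848617276), np.float64(0.21603297443914274))
scene arm 19 [-0.01541462  0.00350997  0.01322714]
  tabtop 8 (np.float64(-0.0037400445254192265), np.float64(0.00395024623722279), np.float64(0.21598664822960711))
wrist arm 1234 [-0.01532402 -0.00055768  0.01498272]
  tabtop 380 (np.float64(-0.0007424103695614754), np.float64(-0.0005826447553349351), np.float64(0.21655652676270867))
```

View pics/w40.png

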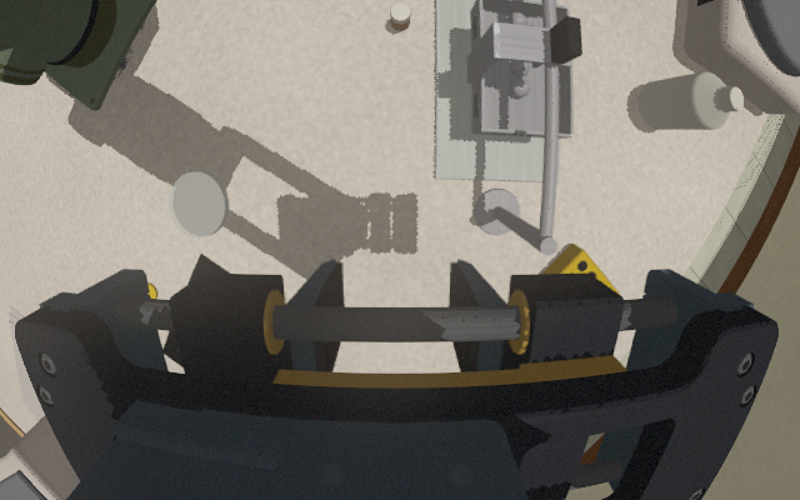

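View pics/s40z.png

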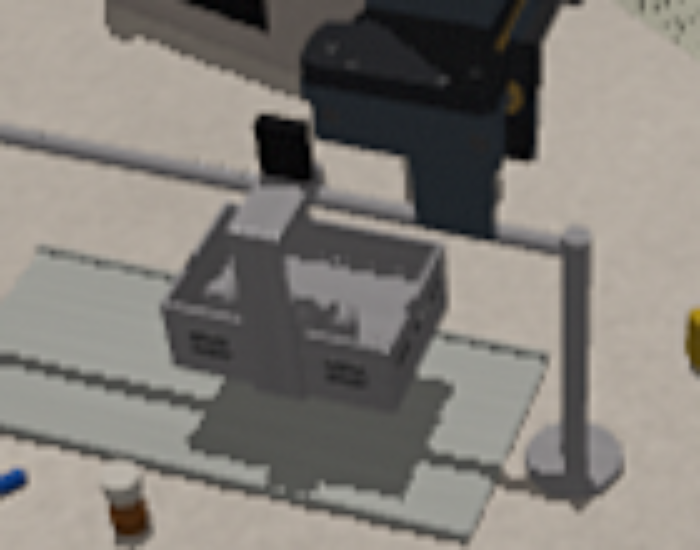

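View pics/c40z.png

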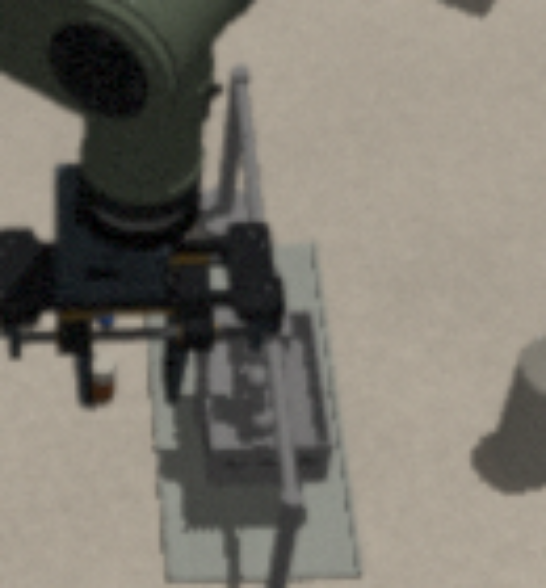

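Emit:
step_arm(
  targets=[
    {"dp":[0,0,0],"roll":0,"fingers":0.05},
    {"dp":[0,0,0],"roll":0,"fingers":0.05},
    {"dp":[0,0,0],"roll":0,"fingers":0.05},
    {"dp":[0,0,0],"roll":0,"fingers":0.05},
    {"dp":[0,0,0],"roll":0,"fingers":0.05},
    {"dp":[0,0,0],"roll":0,"fingers":0.05},
    {"dp":[0,0,0],"roll":0,"fingers":0.05},
    {"dp":[0,0,0],"roll":0,"fingers":0.05},
  ],
)

```text
time: 41.55
tool_pos: [0.5614, 0.025, 0.3246]
ee_rot: [3.142, 0.0, 2.171]
wrist_force: [-0.0, -0.1, 0.3]
grip_width: 0.05
```

```bash
python3 - <<'E'
from h import *
z=np.load('w29.npz');TC=(z['T'],env.get_calibration('wrist'))
f=lambda a,h:wrist_at_z(np.array(a)/1.25,h,TC)[:2]
print('tray',np.mean([f(a,.01) for a in [(392,37),(298,130),(391,222),(490,131)]],0),'mat',np.mean([f(a,.003) for a in [(318,29),(497,62),(464,232),(290,204)]],0))
p,d,TC=wshot('w41');C=wcloud(d,TC)
m=np.array([.5773,.2265]);u=np.array([-.565,.825]);x=np.array([.825,.565])
P=C[(np.hypot(C[...,0]-m[0],C[...,1]-m[1])<.12)];k=(P[:,2]>.213)&(P[:,2]<.225);print('tabtop',((P[k][:,:2]-m)@u).mean(),((P[k][:,:2]-m)@x).mean())
p,d=shot('side','s41');shot('scene','c41')
cv2.imwrite('pics/s41z.png',cv2.resize(p[240:360,300:440,::-1],None,fx=4.5,fy=4.5))
E
```

```text
tray [ 0.47739418 -0.28001117] mat [ 0.47679645 -0.28047685]
tabtop -0.0004870063774216906 -0.0004784323301929551
```

View pics/s41z.png

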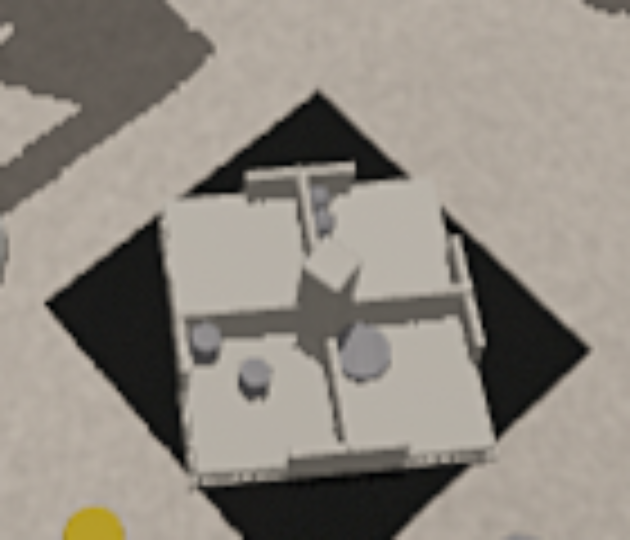

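View pics/c41.png

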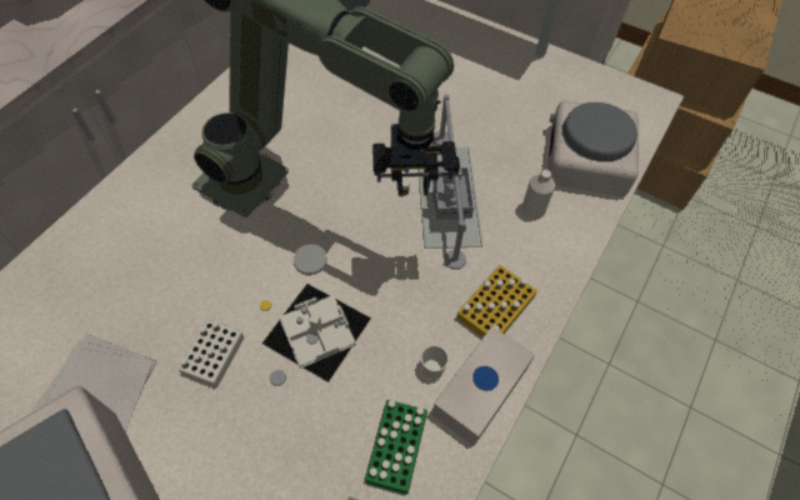

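```bash
python3 - <<'E'
from h import *
print(env.job_done())
E
```

```text
the job is handed in; nothing more can be done
None
```

The job is handed in at about 41.6 s of the 210 s allowed; the system reports no verdict, so what follows is from my own last checks.

- **Balls:** I found three stray large balls and put them with the two already in the tray's large-ball bay. All five then ran out into the basket. I counted four on one side of the hook arm and one on the other, and the lifted weight of 4.8 N fits five.
- **Tipping:** the move commands cannot tilt the tool. I gripped the post off-centre and loosened the grip over the basket, so the tray pivoted by its own weight, then tightened to hold it. Pressing the tray onto the mat levelled it again.
- **Tray:** it sits flat and within about 1 mm of the middle of the mat. Two beads, two stubs and the disc are each in their own bay. In the last picture the disc looks as if it may be leaning near the post, but it is still inside its bay.
- **Basket:** I hooked it on the rail about 136 mm from the mark, on the farther side, with its weight on the rail. I then slid it to the mark and released it. It hangs level and still.
- **Hook position:** measured within about 1 mm of the mark's estimated place. The hook now hides the mark, and the camera estimates of where it is differ by 2 to 4 mm.
- **Bystanders:** vial, beaker and pen showed no movement in the pictures, though I did not measure them. I saw no balls left on the bench and no sign that the basket had been knocked.

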